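Change the burnishing head on the edge burnisher and hold it home

ROBOT

A 6-joint arm with a two-finger parallel gripper is mounted at the origin on a cart in front of the work surface, level with it; the furniture and walls round the work are solid. World frame = base frame: x ahead of the robot, y to its left, z up, the work surface at z = 0. Lengths are in m, angles in rad, forces in N, time in s.
With the tool pointing down it reaches from about 0.35 to 0.975 m from the base axis. Payload 4.9 kg.
Tool frame: the origin (TCP) lies midway between the tips of the shut fingers; the grasp point (between the pads) lies 19 mm behind it; z points along the fingers, y is the direction in which the jaws open and shut (so a half turn about z gives the same grasp; the last joint's range is limited). The gripper opens to 85 mm and grips with 20 to 120 N. Pads are 22 mm wide; open, the fingers measure 114 mm over their backs; the gripper's body (76 mm by 85 mm) begins 54 mm behind the grasp point. The pads swing forward as they close: fully open they stand 13 mm farther back than shut.
Start: joints at [1.136, 0.053, 1.613, -0, 1.476, -0.119], TCP at [0.194, 0.594, 0.196] pointing down, gripper open.
Joint ranges: [-3.01, 3.01], [-1.01, 2.22], [0.06, 2.58], [-1.02, 4.17], [0.09, 2.62], [-3.14, 3.14]. Speed limits (rad/s): [2.57, 2.57, 3.14, 3.14, 3.14, 3.14].

INTERFACE

Orientations are given as a unit quaternion [w, x, y, z].
In Python, from plant import state, grab_frame, camera_info, job_done, cut_out gives the robot as it stands.
- The arm moves only by the tool step_arm, never from a script. Its argument "moves" is a list of rows, each a list of 7 numbers: the shift along the tool's x, y, z in m, then the turn, a rotation vector about the tool's x, y, z in rad, then the finger opening in m, from 0 to 0.0854. A call has 1 to 8 rows; each row shifts and turns the commanded pose from where the row before left it, along the tool's axes as they then stand; what a row does not reach is not made up. A row lasts 1/10 s, in which the tool goes at most 50 mm and 8.59 degrees, less where a joint would pass 70% of its speed; a pose out of reach is approached as far as the arm can. A call is refused whole if a number of a shift passes 0.05 or a number of a turn 0.15, either way. A call with a gripper value outside its range is refused whole. The fingers move at their own pace and stop on an object; the grip force is fixed at half the most. Time passes only in rows, so rows that do not move let the fingers close. It gives the time, the measured TCP pose, the force and the opening at its end, in the units of the state.
- state(): the state, without advancing time (a new reading comes with each control period).
- grab_frame(name): name is "scene" or "side" or "wrist"; returns (picture, depth): 384x512x3 uint8, red, green, blue; 384x512 float32, m along the optical axis (not along the pixel's ray), 0 where there is no reading.
- camera_info(name): a dict with "intrinsics" (3x3 intrinsics, pixels), "world_from_camera" (4x4, takes a point from camera to world coordinates). Camera axes: x right, y down, z forward; pixel columns grow to the right and rows downward; lengths in m; the calibration is good to about 2 mm. A picture is of the moment at which its call begins: read the wrist's pose just before it. camera_info takes no time and is no camera call; for the wrist camera it gives the pose at the moment of the call.
- job_done(): hands the job in, once; it reports no verdict.
Trained networks look in the newest picture that a camera, given by its name, has taken for a name from the list of things; names that differ only in an ending like _2 or _b are one class to them, and where a whole thing is asked for, a point or a joint stands for the part that bears it (a point fixed in the world has none). Each returns a list of dicts, best first, with "conf" (0 to 1); they miss things now and then, are a little off and sometimes report something else, mostly with a low value. They report only what shows in the picture. A call takes as long as a camera call.
- cut_out(camera, query): "mask" (384x512 bool, what is visible of it) and "point" ([column, row] in pixels, amid what is visible of it).
The state is a dict: "time": time; "joint_pos": joint angles; "joint_vel": joint speeds; "joint_efforts": joint torques, N m; "tool_pos": TCP position; "tool_rot": TCP orientation; "contact_force": force on the tool from outside, world axes, zero at the start; "ft_torque": the same for the moment, N m; "gripper_width": opening from 0.0 (shut) to 1.0 (fully open).
Only numpy, scipy, OpenCV 4.12 (cv2) and the standard library are available. Lean on these libraries where they do the work, as an engineer would, in place of code of your own. Each camera call takes 0.05 s, during which the arm holds its last target.

TASK

Change the head of the edge burnisher: take the light-wood head, already unscrewed, off the spindle and stand it on the free peg, then lift the dark-wood head off its peg, set it upright over the spindle and turn it until the hidden slots underneath drop over the spindle's cross pin. Push it fully home against the ejector spring and finish while still gripping it and holding it down, so that I can tighten the grub screw; do not disturb the blue felt head, the wax, the paint bottle or the sanding block.

Things in the scene. Friction and masses are not known exactly. Their poses are not given: they have to be found in the camera images.
- dark_head_mid (a point): Burnishing head with dark brown wood, 72 mm high, 0.16 kg, upright on one of two pegs of the stand (end or middle). The point is on its axis, 36 mm above its lower edge; z is up. From below: aluminium skirt 40 mm in diameter, 10 mm high; grooved wood 37 mm wide; knurled aluminium collar 42 mm wide, the top 28 mm, one piece with the head. Grasp it across the collar from above, at any yaw.
- dark_head_hub (a point): Mouth of the hub of the dark head, hidden inside its open skirt: on the axis, 6 mm above the head's lower edge. The hub has a bore 14.6 mm wide and 36 mm deep and two crossed slots 8 mm wide through the bore, so that it fits the cross pin at every quarter turn; the slots run along this point's x and y axes.
- light_head_mid (a point): Same kind of head, same sizes and bore, but pale wood: the worn one to take off. It stands loose on the spindle, on top of the cross pin, may lean up to 0.1 rad, lower edge 23.5 mm below the spindle tip (lift it 24 mm to clear the spindle). The point is on its axis, half-way up.
- felt_head_mid (a point): Same size again but with a plain blue felt body, upright on the other of the two taken pegs: leave it alone. The point is on its axis, half-way up.
- stand: Wooden block 60 x 210 x 18 mm, fixed to the bench, origin at the centre of its underside. Three steel pegs, 10 mm in diameter and 30 mm high, stand on its top at y = -70, 0 and +70 mm in its own frame; a head slips over a peg and its lower edge rests on the block's top. A head must rise 30 mm to clear its peg.
- free_peg (a point): Centre of the top of the free peg (y = +70 mm on the stand), 48 mm above the bench and 30 mm above the block's top; its top 4 mm tapers to 6 mm. A head standing on it has its lower edge 30 mm below this point.
- spindle_tip (a point): Top end of the vertical steel spindle of the edge burnisher, a grey housing 160 x 120 x 50 mm fixed to the bench, with a round boss whose top is 44 mm below this point. The spindle is 12 mm in diameter; its top 8 mm tapers to 5 mm. With the head fully home the head's lower edge is 38 mm below this point.
- pin_centre (a point): Middle of the brass cross pin, 5 mm thick, 26 mm long, level, through the spindle 20 mm below its tip. It may point any way: these axes do not tell. A head not in line rests on it, lower edge 23.5 mm below the tip; in line (within about 0.13 rad) it drops 6.5 mm on to the ejector plate. The spindle is braked: it turns only above 0.12 N m and follows if turned on once the slots have caught the pin.
- ejector (a joint): Spring-loaded ejector plate, a dark steel disc 40 mm in diameter round the spindle, below the pin. Value: how far it is pressed down, 0 at rest (its top 30 mm below the spindle tip) to 0.008 m fully home. The spring takes 4 N to begin to move and 10.4 N when fully home; let go, it lifts the head again.
- beeswax: Yellow block of beeswax, 38 x 55 x 22 mm, loose on the bench; leave alone. Origin at the centre of its underside.
- edge_paint: Small red bottle with black cap, 34 x 33 x 72 mm, loose on the bench; leave alone. Origin at the centre of its underside.
- sanding_block: Wooden sanding block, 35 x 86 x 27 mm, loose on the bench; leave alone. Origin at the centre of its underside.

How it is judged:
By the outcome, as a careful person would: the job done as asked, in the order asked, and still so for the second after the job is handed in, while the arm keeps its last pose, push and grip.
It also fails if it takes over 48 s, if anything falls off the work surface, if the arm or the gripper's body presses on something with over 40 N, if the wrist force passes 120 N, or if a joint passes its speed limit or range.

## Working session

There is one attempt and no reset: what is moved stays moved. The work goes in short steps, Python scripts to look and compute and a tool call to move; the robot and the scene stay as the last step left them, time stands still between calls to the robot, and variables do not carry over. Pictures are saved under pics/ and viewed, and the job is handed in when it is done.

Besides the shell and the picture viewer there is one more tool, called after "Emit:" by a JSON object that holds its "fn" and its "kwargs", one argument or row to a line. step_arm: Moves the arm, as the interface text tells. Its arguments: {"type":"object","properties":{"moves":{"type":"array"}},"required":["moves"]}

```bash
ls; mkdir -p pics; python3 - <<'E'
from plant import *
import cv2,numpy as np
print(state())
for n in ("scene","side","wrist"):
    p,d=grab_frame(n); cv2.imwrite(f"pics/{n}0.png",p[:,:,::-1]); np.save(f"pics/{n}0.npy",d)
    c=camera_info(n); print(n,np.round(c["intrinsics"],1).tolist(),np.round(c["world_from_camera"],3).tolist())
    if n!="wrist":
      for q in ["dark_head_mid","light_head_mid","felt_head_mid","stand","spindle_tip","ejector","pin_centre"]:
        try:
          r=cut_out(n,q)
          print(n,q,[(round(x["conf"],2),np.round(x["point"]).tolist(),int(x["mask"].sum())) for x in r][:3])
        except Exception as e: print(q,e)
print(state()["time"])
E
```

```text
pics
{'time': 0.0, 'joint_pos': array([ 1.13602060e+00,  5.33312439e-02,  1.61427091e+00, -7.22857141e-06,
        1.47602068e+00, -1.19047036e-01]), 'joint_vel': array([ 0.00099502,  0.00050874, -0.00161727,  0.00039142,  0.00037291,
        0.00079928]), 'joint_efforts': array([-1.80513933e-03, -3.93651080e+01, -3.70186615e+01, -2.15442674e-04,
        6.79506571e-03, -1.05506899e-05]), 'tool_pos': array([0.1938055 , 0.593467  , 0.19509277]), 'tool_rot': array([-2.74050961e-04,  1.57209044e-01,  9.87564826e-01, -9.77403908e-04]), 'contact_force': array([ 0.58690501, -0.73757189, -0.39213624]), 'ft_torque': array([0.03063411, 0.00836654, 0.02687883]), 'gripper_width': 0.9981024943749639}
scene [[397.5, 0.0, 254.1], [0.0, 397.5, 189.4], [0.0, 0.0, 1.0]] [[0.535, -0.63, 0.563, -0.067], [-0.845, -0.391, 0.366, -0.629], [-0.011, -0.671, -0.741, 0.803], [0.0, 0.0, 0.0, 1.0]]
scene dark_head_mid []
scene light_head_mid []
scene felt_head_mid [(0.76, [288.0, 221.0], 522)]
scene stand []
scene spindle_tip [(0.85, [252.0, 172.0], 1972), (0.23, [250.0, 228.0], 1441)]
scene ejector []
scene pin_centre [(0.81, [255.0, 170.0], 1858)]
side [[387.2, 0.0, 258.6], [0.0, 387.2, 188.2], [0.0, 0.0, 1.0]] [[0.979, -0.118, 0.168, 0.295], [-0.204, -0.633, 0.747, -0.903], [0.019, -0.765, -0.644, 0.654], [0.0, 0.0, 0.0, 1.0]]
side dark_head_mid [(0.58, [264.0, 221.0], 543)]
side light_head_mid [(0.89, [308.0, 161.0], 500)]
side felt_head_mid [(0.83, [277.0, 243.0], 630), (0.54, [262.0, 222.0], 595)]
side stand [(0.6, [261.0, 243.0], 1256)]
side spindle_tip [(0.94, [310.0, 188.0], 2516)]
side ejector []
side pin_centre [(0.92, [311.0, 184.0], 2431)]
wrist [[329.6, 0.0, 253.3], [0.0, 329.6, 196.8], [0.0, 0.0, 1.0]] [[0.31, 0.907, 0.286, 0.122], [0.951, -0.296, -0.092, 0.619], [0.001, 0.3, -0.954, 0.374], [0.0, 0.0, 0.0, 1.0]]
0.85
```

```bash
python3 - <<'E'
import cv2
for n,(x,y) in {"scene":(150,100),"side":(180,100)}.items():
    p=cv2.imread(f"pics/{n}0.png"); cv2.imwrite(f"pics/{n}0c.png",cv2.resize(p[y:y+200,x:x+260],None,fx=3,fy=3,interpolation=cv2.INTER_CUBIC))
E
```

```text
(no output)
```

View pics/scene0.png

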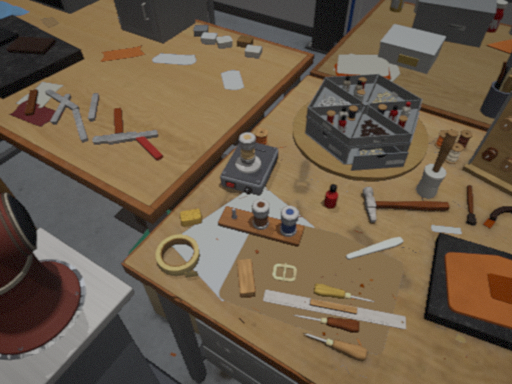

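View pics/side0.png

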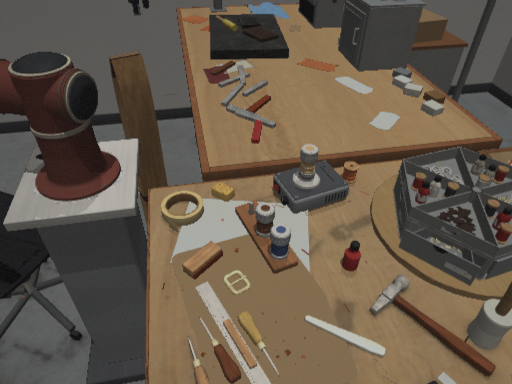

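```bash
ls pics
```

```text
scene0.npy
scene0.png
scene0c.png
side0.npy
side0.png
side0c.png
wrist0.npy
wrist0.png
```

View pics/wrist0.png

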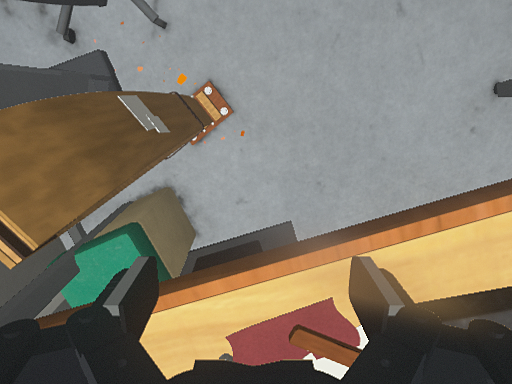

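The scene view shows the light head on the burnisher at (247,150), the dark head on the middle peg at (261,210), the felt head at the end (289,217) and the free peg near (235,213). In the side view they are at (308,160), (264,215) and (280,240).

```bash
cat > h.py <<'E'
import numpy as np,cv2
from plant import *
def cloud(d,c):
    K=np.array(c["intrinsics"]);T=np.array(c["world_from_camera"])
    v,u=np.mgrid[0:384,0:512]
    P=np.stack([(u-K[0,2])/K[0,0]*d,(v-K[1,2])/K[1,1]*d,d],-1)
    W=P@T[:3,:3].T+T[:3,3]; W[d<=0]=np.nan
    return W
def proj(c,X):
    T=np.linalg.inv(c["world_from_camera"]);p=T[:3,:3]@np.array(X)+T[:3,3];q=np.array(c["intrinsics"])@p
    return q[:2]/q[2]
E
python3 - <<'E'
from h import *
for n,pts in {"scene":dict(light=(247,140),dark=(261,205),felt=(289,212),pega=(235,213),end=(222,218)),"side":dict(light=(309,150),dark=(266,211),felt=(281,232),peg=(250,204),lip=(240,210))}.items():
    d=np.load(f"pics/{n}0.npy");W=cloud(d,camera_info(n))
    for k,(u,v) in pts.items(): print(n,k,np.round(W[v,u],3))
    # collar top points
    for k in("light","dark","felt"):
        u,v=pts[k];w=W[v-30:v+30,u-25:u+25].reshape(-1,3)
        w=w[~np.isnan(w[:,0])]
        c=W[v,u]; w=w[np.hypot(*(w-c)[:,:2].T)<0.045]
        zt=np.percentile(w[:,2],98); t=w[w[:,2]>zt-0.006]
        print(n,k,"zmax",zt.round(4),"top mean",t.mean(0).round(4),len(t),t.min(0).round(3),t.max(0).round(3))
E
```

```text
scene light [ 0.563 -0.201  0.147]
scene dark [ 0.44  -0.319  0.092]
scene felt [ 0.456 -0.384  0.092]
scene pega [ 0.426 -0.252  0.033]
scene end [ 0.404 -0.227  0.02 ]
scene light zmax 0.1477 top mean [ 0.5711 -0.1969  0.1459] 143 [ 0.553 -0.215  0.142] [ 0.593 -0.176  0.15 ]
scene dark zmax 0.0917 top mean [ 0.4402 -0.318   0.0899] 196 [ 0.42  -0.338  0.086] [ 0.461 -0.297  0.094]
scene felt zmax 0.0919 top mean [ 0.457  -0.3855  0.0898] 208 [ 0.438 -0.405  0.086] [ 0.48  -0.364  0.094]
side light [ 0.57  -0.201  0.147]
side dark [ 0.442 -0.326  0.091]
side felt [ 0.458 -0.39   0.09 ]
side peg [ 0.422 -0.25   0.046]
side lip [ 0.401 -0.235  0.017]
side light zmax 0.1474 top mean [ 0.5718 -0.1973  0.1456] 156 [ 0.553 -0.215  0.142] [ 0.594 -0.176  0.149]
side dark zmax 0.0917 top mean [ 0.441  -0.3205  0.0899] 216 [ 0.421 -0.369  0.086] [ 0.463 -0.298  0.094]
side felt zmax 0.0919 top mean [ 0.4576 -0.3864  0.0899] 241 [ 0.439 -0.405  0.086] [ 0.479 -0.367  0.093]
```

View pics/scene0c.png

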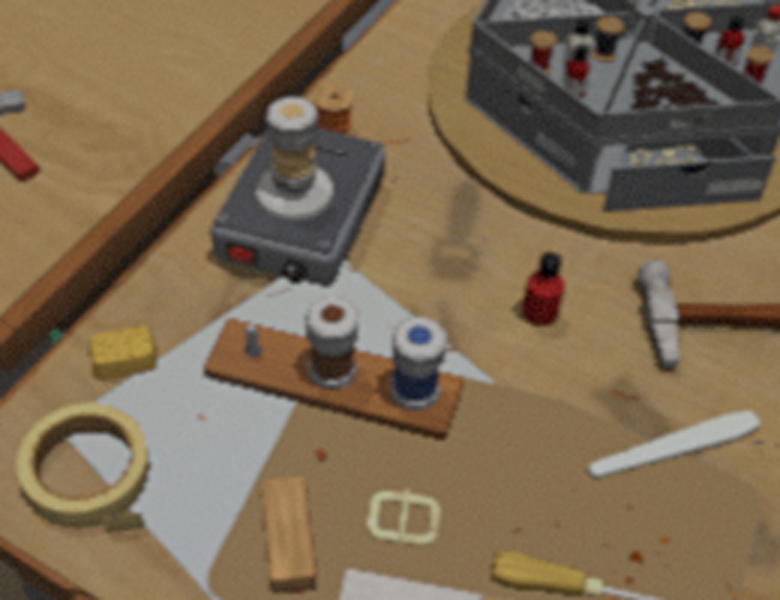

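View pics/side0c.png

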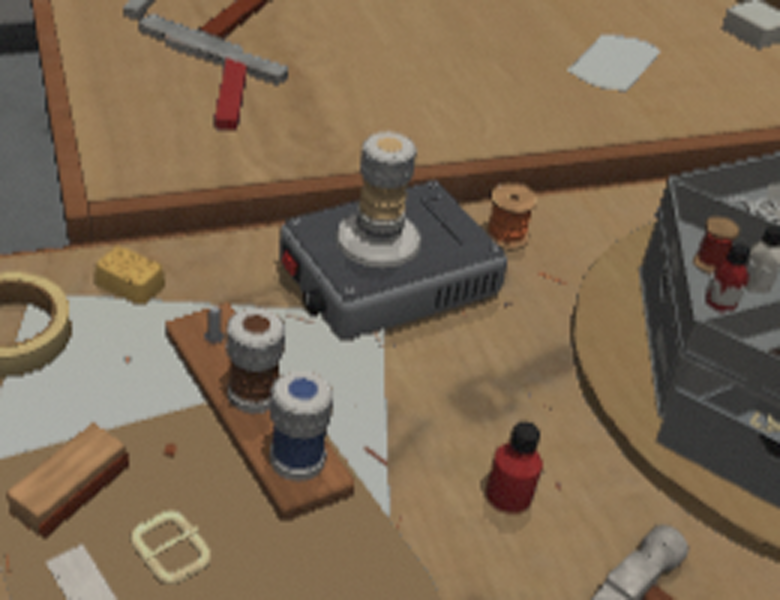

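```bash
cat >> h.py <<'E'
from scipy.optimize import least_squares
def fitc(p,r):
    f=lambda c:np.hypot(p[:,0]-c[0],p[:,1]-c[1])-r
    s=least_squares(f,p.mean(0)[:2],loss="soft_l1",f_scale=0.002);return s.x,np.sqrt(np.mean(s.fun**2))
def target(tx,yaw):
    """tool-frame shift and turn from the measured pose to TCP tx, pointing straight down, jaw yaw (mod pi)"""
    from scipy.spatial.transform import Rotation as R
    s=state();w,x,y,z=s["tool_rot"];A=R.from_quat([x,y,z,w])
    best=None
    for k in(-1,0,1,2):
        a=yaw+k*np.pi; Y=np.array([np.cos(a),np.sin(a),0]);Z=np.array([0,0,-1.]);X=np.cross(Y,Z)
        B=R.from_matrix(np.stack([X,Y,Z],1)); rv=(A.inv()*B).as_rotvec()
        if best is None or np.linalg.norm(rv)<np.linalg.norm(best): best=rv
    ty=A.as_matrix()[:,1]
    print("t",round(s["time"],2),"tcp",s["tool_pos"].round(4),"jaw yaw",round(float(np.arctan2(ty[1],ty[0])),3),"q6",s["joint_pos"][5].round(3),"F",s["contact_force"].round(1),"M",s["ft_torque"].round(2),"w",round(s["gripper_width"],3))
    print("shift tool",(A.inv().apply(np.array(tx)-s["tool_pos"])).round(4),"turn",best.round(4), "R",A.as_matrix().round(3).tolist())
E
python3 - <<'E'
from h import *
Ws=[cloud(np.load(f"pics/{n}0.npy"),camera_info(n)).reshape(-1,3) for n in("scene","side")]
for k,c,z0 in (("light",(.571,-.198),.0755),("dark",(.4405,-.32),.018),("felt",(.457,-.386),.018)):
    for nm,W in (("scene",Ws[0]),("side",Ws[1]),("both",np.vstack(Ws))):
        w=W[np.hypot(W[:,0]-c[0],W[:,1]-c[1])<.03]
        for a,b,r in((.048,.066,.021),(.014,.04,.0185)):
            p=w[(w[:,2]>z0+a)&(w[:,2]<z0+b)]
            x,e=fitc(p,r); print(k,nm,a,b,len(p),x.round(4),round(e,4))
target((.571,-.197,.27),.24)
E
```

```text
light scene 0.048 0.066 88 [ 0.5746 -0.1939] 0.001
light scene 0.014 0.04 100 [ 0.5764 -0.1929] 0.0022
light side 0.048 0.066 113 [ 0.5737 -0.1928] 0.0011
light side 0.014 0.04 126 [ 0.5744 -0.1905] 0.0021
light both 0.048 0.066 201 [ 0.5741 -0.1932] 0.0012
light both 0.014 0.04 226 [ 0.5754 -0.1914] 0.0023
dark scene 0.048 0.066 79 [ 0.4429 -0.3161] 0.001
dark scene 0.014 0.04 94 [ 0.4442 -0.3153] 0.0014
dark side 0.048 0.066 118 [ 0.4419 -0.3148] 0.0009
dark side 0.014 0.04 124 [ 0.442  -0.3133] 0.0016
dark both 0.048 0.066 197 [ 0.4423 -0.3152] 0.001
dark both 0.014 0.04 218 [ 0.443 -0.314] 0.0018
felt scene 0.048 0.066 84 [ 0.4598 -0.3842] 0.0009
felt scene 0.014 0.04 98 [ 0.4601 -0.3841] 0.0009
felt side 0.048 0.066 129 [ 0.4588 -0.3827] 0.0007
felt side 0.014 0.04 142 [ 0.4586 -0.3828] 0.0008
felt both 0.048 0.066 213 [ 0.4592 -0.3831] 0.001
felt both 0.014 0.04 240 [ 0.4593 -0.3831] 0.001
t 0.85 tcp [0.1941 0.5941 0.1963] jaw yaw 1.255 q6 -0.119 F [-0.4  0.2 -0.3] M [0.01 0.05 0.03] w 1.0
shift tool [-0.6039 -0.6349 -0.0737] turn [ 1.000e-04 -0.000e+00  1.015e+00] R [[-0.951, 0.311, 0.0], [0.311, 0.951, 0.0], [0.0, 0.0, -1.0]]
```

Emit:
{"fn": "step_arm", "kwargs": {
  "moves": [
    [0,0,-0.0105,0,0,0.145,0.0854],
    [0,0,-0.0105,0,0,0.145,0.0854],
    [0,0,-0.0105,0,0,0.145,0.0854],
    [0,0,-0.0105,0,0,0.145,0.0854],
    [0,0,-0.0105,0,0,0.145,0.0854],
    [0,0,-0.0105,0,0,0.145,0.0854],
    [0,0,-0.0105,0,0,0.145,0.0854]
  ]
}}

```text
time: 1.55
tool_pos: [0.1941, 0.5941, 0.2702]
tool_rot: [0.0, 0.62, 0.785, -0.0]
contact_force: [0.6, -0.3, 0.1]
gripper_width: 1.0
```

Emit:
{"fn": "step_arm", "kwargs": {
  "moves": [
    [-0.045,0.01,0,0,0,0,0.0854],
    [-0.045,0.01,0,0,0,0,0.0854],
    [-0.045,0.01,0,0,0,0,0.0854],
    [-0.045,0.01,0,0,0,0,0.0854],
    [-0.045,0.01,0,0,0,0,0.0854],
    [-0.045,0.01,0,0,0,0,0.0854],
    [-0.045,0.01,0,0,0,0,0.0854],
    [-0.045,0.01,0,0,0,0,0.0854]
  ]
}}

```text
time: 2.35
tool_pos: [0.3578, 0.2618, 0.2701]
tool_rot: [0.0, 0.617, 0.787, 0.0]
contact_force: [1.1, 0.5, 0.1]
gripper_width: 0.997
```

Emit:
{"fn": "step_arm", "kwargs": {
  "moves": [
    [-0.045,0.01,0,0,0,0,0.0854],
    [-0.045,0.01,0,0,0,0,0.0854],
    [-0.045,0.01,0,0,0,0,0.0854],
    [-0.045,0.01,0,0,0,0,0.0854],
    [-0.045,0.01,0,0,0,0,0.0854],
    [-0.045,0.01,0,0,0,0,0.0854],
    [-0.045,0.01,0,0,0,0,0.0854],
    [-0.045,0.01,0,0,0,0,0.0854]
  ]
}}

```text
time: 3.15
tool_pos: [0.5212, -0.0692, 0.27]
tool_rot: [0.0, 0.618, 0.787, 0.0]
contact_force: [0.5, -0.4, 0.2]
gripper_width: 1.0
```

```bash
python3 - <<'E'
from h import *
target((.571,-.197,.27),.24)
E
```

```text
t 3.15 tcp [ 0.5212 -0.0692  0.27  ] jaw yaw 0.24 q6 -0.513 F [ 0.5 -0.4  0.2] M [ 0.02 -0.03 -0.03] w 1.0
shift tool [-1.359e-01  1.810e-02  1.000e-04] turn [ 0.0008  0.0002 -0.0005] R [[-0.237, 0.971, 0.001], [0.971, 0.237, -0.0], [-0.0, 0.001, -1.0]]
```

Emit:
{"fn": "step_arm", "kwargs": {
  "moves": [
    [-0.045,0.006,0,0,0,0,0.0854],
    [-0.045,0.006,0,0,0,0,0.0854],
    [-0.046,0.006,0,0,0,0,0.0854],
    [0,0,0,0,0,0,0.0854]
  ]
}}

```text
time: 3.55
tool_pos: [0.571, -0.1997, 0.2685]
tool_rot: [-0.0, 0.619, 0.785, -0.001]
contact_force: [0.3, 0.8, -0.1]
gripper_width: 1.001
```

```bash
cat > wl.py <<'E'
import sys
from h import *
tag=sys.argv[1]
c=camera_info("wrist");p,d=grab_frame("wrist");cv2.imwrite(f"pics/w{tag}.png",p[:,:,::-1]);np.save(f"pics/w{tag}.npy",d);np.savez(f"pics/w{tag}.npz",K=c["intrinsics"],T=c["world_from_camera"])
W=cloud(d,c)
for q in sys.argv[2:]:
    for r in cut_out("wrist",q)[:2]:
        m=r["mask"];w=W[m];w=w[~np.isnan(w[:,0])]
        if len(w)<20: continue
        zt=np.percentile(w[:,2],97);t=w[w[:,2]>zt-.005]
        print(q,round(r["conf"],2),np.round(r["point"]),m.sum(),"ztop",zt.round(4),"topmean",t.mean(0).round(4),"mid",((t.min(0)+t.max(0))/2).round(4),"ext",np.ptp(t,axis=0).round(3))
        if len(t)>20: print("  topmean by circle",cv2.minEnclosingCircle((t[:,:2]*1000).astype(np.float32)))
E
python3 wl.py 1 light_head_mid dark_head_mid felt_head_mid
```

```text
light_head_mid 0.95 [256. 171.] 1787 ztop 0.1476 topmean [ 0.5739 -0.1915  0.146 ] mid [ 0.5739 -0.1924  0.1457] ext [0.041 0.041 0.006]
  topmean by circle ((574.23779296875, -192.04354858398438), 21.044889450073242)
dark_head_mid 0.81 [133. 223.] 1631 ztop 0.0914 topmean [ 0.4433 -0.3129  0.0899] mid [ 0.4422 -0.3135  0.0895] ext [0.042 0.04  0.006]
  topmean by circle ((442.4175109863281, -314.1780700683594), 21.164688110351562)
felt_head_mid 0.8 [152. 255.] 282 ztop 0.3182 topmean [ 0.5265 -0.1999  0.3191] mid [ 0.5251 -0.2003  0.3197] ext [0.008 0.005 0.006]
```

View pics/w1.png

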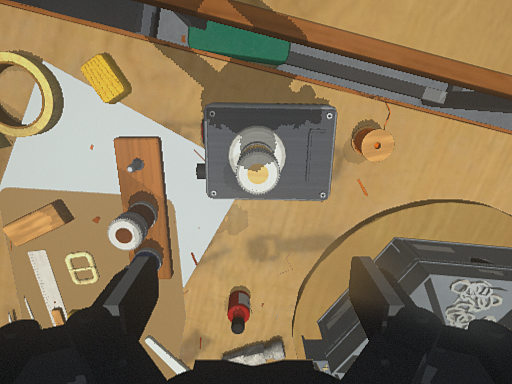

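The wrist view shows the light head's top at (258,175), the dark head at (125,232), the free peg at (135,165) and the felt head behind the finger at (152,255). The heights match: 0.1475 m for the light head's top and 0.0915 m for the dark head's.

```bash
python3 - <<'E'
from h import *
target((.574,-.193,.111),.24)
f=np.load("pics/w1.npz");W=cloud(np.load("pics/w1.npy"),dict(intrinsics=f["K"],world_from_camera=f["T"]))
w=W.reshape(-1,3);m=(np.hypot(w[:,0]-.424,w[:,1]+.25)<.03)
p=w[m&(w[:,2]>.026)&(w[:,2]<.06)];print(len(p),p[:,2].max(),p.mean(0)); t=p[p[:,2]>.042];print(len(t),t.mean(0)); print(fitc(p,.005))
b=w[(w[:,2]>.052)&(w[:,2]<.06)&(np.hypot(w[:,0]-.575,w[:,1]+.192)<.05)];print("boss z",np.median(b[:,2]),np.percentile(b[:,2],[5,50,95]))
E
```

```text
t 3.75 tcp [ 0.5703 -0.1944  0.2699] jaw yaw 0.241 q6 -0.693 F [-0.5  0.4  0.4] M [ 0.06 -0.03 -0.05] w 1.0
shift tool [0.0004 0.0039 0.1589] turn [ 0.0001 -0.0003  0.0006] R [[-0.238, 0.971, 0.0], [0.971, 0.238, 0.0], [0.0, 0.0, -1.0]]
93 0.04867886534151217 [ 0.42720203 -0.2448948   0.04070502]
51 [ 0.42640779 -0.24559946  0.04622649]
(array([ 0.42518468, -0.24693021]), np.float64(0.0014822523112124556))
boss z 0.05742929995566265 [0.05208289 0.0574293  0.05979196]
```

Emit:
{"fn": "step_arm", "kwargs": {
  "moves": [
    [0,0.004,0.04,0,0,0,0.0854],
    [0,0,0.04,0,0,0,0.0854],
    [0,0,0.04,0,0,0,0.0854],
    [0,0,0.025,0,0,0,0.0854],
    [0,0,0.014,0,0,0,0.0854],
    [0,0,0,0,0,0,0.0854]
  ]
}}

```text
time: 4.35
tool_pos: [0.573, -0.1925, 0.1089]
tool_rot: [-0.002, 0.617, 0.787, -0.0]
contact_force: [-0.1, -0.5, -0.6]
gripper_width: 0.999
```

```bash
python3 - <<'E'
from h import *
target((.574,-.193,.111),.24)
p,d=grab_frame("side");cv2.imwrite("pics/s2.png",cv2.resize(p[60:260,200:400,::-1],None,fx=3,fy=3))
E
```

```text
t 4.35 tcp [ 0.573  -0.1925  0.1089] jaw yaw 0.241 q6 -0.689 F [-0.1 -0.5 -0.6] M [ 0.01  0.05 -0.01] w 0.999
shift tool [-0.0007  0.0008 -0.0021] turn [-0.0028 -0.0024  0.0014] R [[-0.239, 0.971, -0.003], [0.971, 0.239, 0.002], [0.002, -0.003, -1.0]]
```

View pics/s2.png

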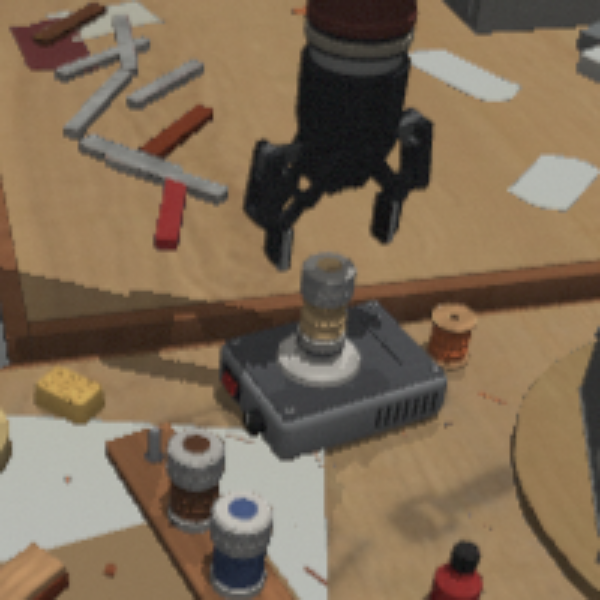

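```bash
python3 - <<'E'
from h import *
c=camera_info("side");s=state();print(s["time"],s["tool_pos"])
for X in [(.573,-.1925,.109),(.573-.0415,-.1925-.01,.122),(.573+.0415,-.1925+.01,.122),(.574,-.193,.1475),(.574-.0415,-.193-.01,.22)]:
    print(X,((proj(c,X)-[200,60])*3).round())
p,d=grab_frame("side");cv2.imwrite("pics/s3.png",cv2.resize(p[60:260,200:400,::-1],None,fx=3,fy=3))
W=cloud(d,c)
for u,v in ((285,262),(385,235),(270,165)): print(W[60+v//3,200+u//3].round(3))
E
```

```text
4.4 [ 0.57430646 -0.19330701  0.11106199]
(0.573, -0.1925, 0.109) [323. 303.]
(0.5315, -0.2025, 0.122) [277. 302.]
(0.6144999999999999, -0.1825, 0.122) [370. 277.]
(0.574, -0.193, 0.1475) [329. 263.]
(0.5325, -0.203, 0.22) [289. 193.]
[ 0.532 -0.212  0.167]
[ 0.617 -0.19   0.167]
[ 0.511 -0.221  0.255]
```

View pics/s3.png

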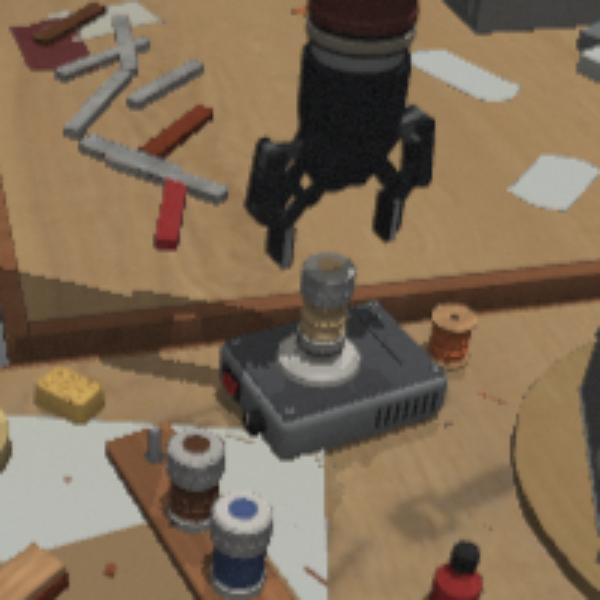

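```bash
python3 wl.py 3 light_head_mid; python3 - <<'E'
from h import *
c=camera_info("scene");p,d=grab_frame("scene");cv2.imwrite("pics/c3.png",cv2.resize(p[60:260,150:350,::-1],None,fx=3,fy=3))
W=cloud(d,c);np.save("pics/c3.npy",W)
f=np.load("pics/w3.npz");W=cloud(np.load("pics/w3.npy"),dict(intrinsics=f["K"],world_from_camera=f["T"]))
s=state();print(s["time"],s["tool_pos"],s["joint_pos"].round(3),f["T"].round(3).tolist())
for u,v in ((150,260),(365,265),(140,300)): print(u,v,W[v,u].round(3))
E
```

```text
light_head_mid 0.88 [251. 240.] 7049 ztop 0.1473 topmean [ 0.5737 -0.1907  0.146 ] mid [ 0.5743 -0.1926  0.1453] ext [0.042 0.042 0.006]
  topmean by circle ((574.010498046875, -192.65150451660156), 21.20271110534668)
4.6 [ 0.57581134 -0.19463235  0.11341094] [-0.448  0.073  1.733  0.     1.331 -0.689] [[0.971, 0.227, 0.074, 0.557], [0.239, -0.926, -0.292, -0.118], [0.002, 0.302, -0.953, 0.29], [0.0, 0.0, 0.0, 1.0]]
150 260 [ 0.532 -0.192  0.168]
365 265 [ 0.617 -0.172  0.172]
140 300 [ 0.534 -0.2    0.184]
```

View pics/c3.png

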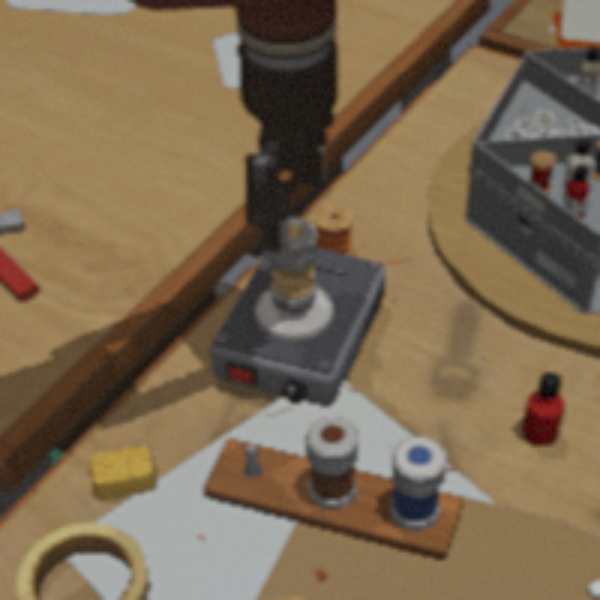

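View pics/w3.png

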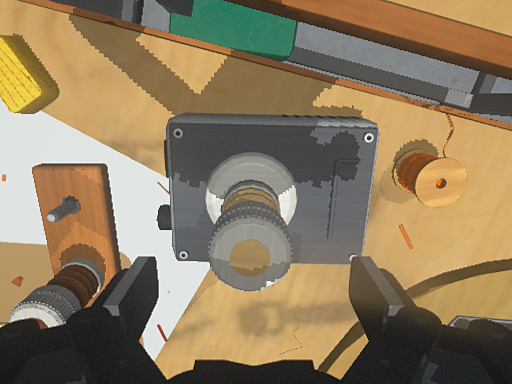

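```bash
python3 - <<'E'
from h import *
f=np.load("pics/w3.npz");c=dict(intrinsics=f["K"],world_from_camera=f["T"]);d=np.load("pics/w3.npy");W=cloud(d,c)
tcp=np.array([.5745,-.1935,.1115]);X=np.array([-.238,.971,0]);Y=np.array([.971,.238,0]);Z=np.array([0,0,-1])
for h in (-.013,-.03,-.05,-.07):
  for sx in(.011,-.011):
    print(h,sx,proj(c,tcp+sx*X-.0427*Y+h*Z).round(),proj(c,tcp+sx*X+.0427*Y+h*Z).round())
# tool coords of near cloud
w=W.reshape(-1,3)-tcp;t=np.stack([w@X,w@Y,w@Z],1)
m=(abs(t[:,0])<.05)&(abs(t[:,1])>.03)&(abs(t[:,1])<.065)&(t[:,2]<.03)&(t[:,2]>-.14)
q=t[m];
for a in np.arange(-.14,.03,.01):
    s=q[(q[:,2]>=a)&(q[:,2]<a+.01)]
    if len(s): print(round(a,3),len(s),s.min(0).round(3),s.max(0).round(3))
p=cv2.imread("pics/w3.png");cv2.imwrite("pics/w3c.png",cv2.resize(p[220:384,60:320],None,fx=3,fy=3,interpolation=cv2.INTER_CUBIC))
E
```

```text
-0.013 0.011 [171. 221.] [330. 221.]
-0.013 -0.011 [174. 258.] [327. 258.]
-0.03 0.011 [163. 234.] [337. 234.]
-0.03 -0.011 [167. 274.] [334. 274.]
-0.05 0.011 [151. 253.] [348. 253.]
-0.05 -0.011 [156. 297.] [344. 297.]
-0.07 0.011 [135. 278.] [363. 278.]
-0.07 -0.011 [141. 327.] [358. 327.]
-0.13 497 [ 0.015 -0.035 -0.124] [ 0.019  0.038 -0.12 ]
-0.12 3782 [ 0.006 -0.064 -0.12 ] [ 0.019  0.065 -0.11 ]
-0.11 7288 [-0.007 -0.065 -0.11 ] [ 0.018  0.065 -0.1  ]
-0.1 3334 [-0.008 -0.065 -0.1  ] [ 0.015  0.065 -0.09 ]
-0.09 1771 [-0.006 -0.055 -0.09 ] [ 0.013  0.058 -0.08 ]
-0.08 2016 [-0.011 -0.055 -0.08 ] [ 0.012  0.058 -0.07 ]
-0.07 1636 [-0.012 -0.055 -0.07 ] [ 0.012  0.058 -0.06 ]
-0.06 1050 [-0.011 -0.055 -0.06 ] [ 0.012  0.058 -0.05 ]
-0.05 42 [-0.008 -0.041 -0.05 ] [ 0.009  0.045 -0.048]
```

View pics/w3c.png

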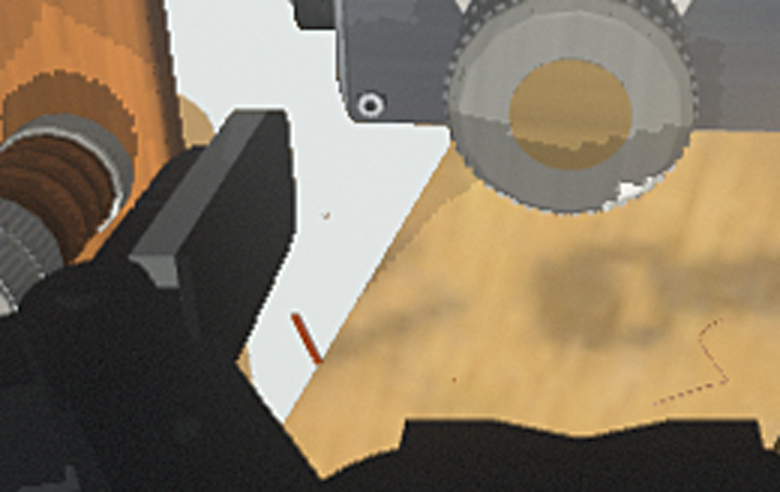

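The side, scene and wrist views agree with each other but not with the interface text. The fingertips end about 48 mm behind the reported TCP, where the text implies 13 mm. The side crop puts the tips at (285,262) and (385,235), level with the head's top. So the real fingers sit about 35 mm higher than reported, and I'll go by the cameras.

Emit:
{"fn": "step_arm", "kwargs": {
  "moves": [
    [0,0,0.015,0,0,0,0.0854],
    [0,0,0.015,0,0,0,0.0854],
    [0,0,0.005,0,0,0,0.0854],
    [0,0,0,0,0,0,0.0854]
  ]
}}

```text
time: 5.0
tool_pos: [0.5728, -0.1935, 0.0732]
tool_rot: [-0.002, 0.617, 0.787, -0.0]
contact_force: [-0.0, -0.1, -0.2]
gripper_width: 1.003
```

```bash
python3 wl.py 4 light_head_mid; python3 - <<'E'
from h import *
target((.574,-.193,.076),.24)
c=camera_info("side")
p,d=grab_frame("side");cv2.imwrite("pics/s4.png",cv2.resize(p[60:260,200:400,::-1],None,fx=3,fy=3))
E
```

```text
light_head_mid 0.83 [254. 281.] 12234 ztop 0.1472 topmean [ 0.5735 -0.19    0.146 ] mid [ 0.5743 -0.1918  0.1452] ext [0.042 0.041 0.006]
  topmean by circle ((574.1083374023438, -192.55628967285156), 21.397403717041016)
t 5.1 tcp [ 0.5742 -0.1941  0.0753] jaw yaw 0.24 q6 -0.689 F [ 0.1 -0.7 -0.5] M [ 0.04 -0.04  0.03] w 0.999
shift tool [ 0.0011  0.0001 -0.0007] turn [-0.0006 -0.0005 -0.0001] R [[-0.238, 0.971, -0.001], [0.971, 0.238, 0.0], [0.0, -0.001, -1.0]]
```

View pics/s4.png

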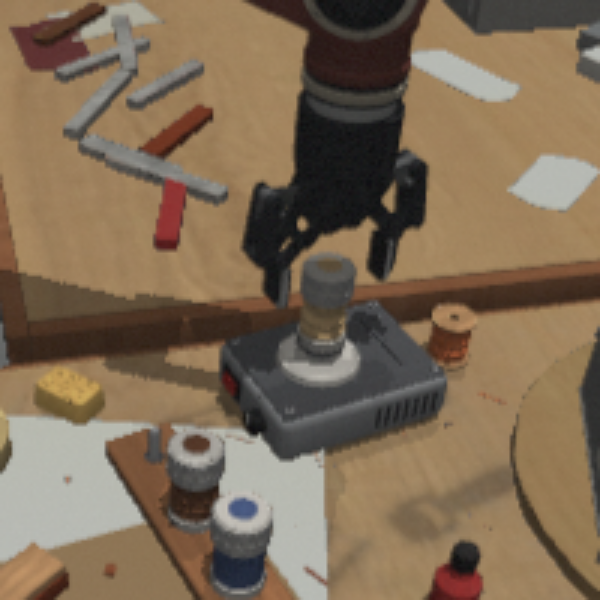

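View pics/w4.png

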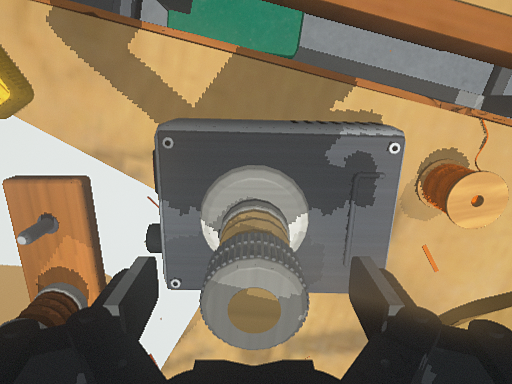

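Emit:
{"fn": "step_arm", "kwargs": {
  "moves": [
    [0.001,0,0,0,0,0,0.03],
    [0,0,0,0,0,0,0.03],
    [0,0,0,0,0,0,0.03],
    [0,0,0,0,0,0,0.03],
    [0,0,0,0,0,0,0.03],
    [0,0,0,0,0,0,0.03]
  ]
}}

```text
time: 5.75
tool_pos: [0.5742, -0.1933, 0.0762]
tool_rot: [0.0, 0.617, 0.787, -0.0]
contact_force: [-1.8, -0.4, 2.5]
gripper_width: 0.463
```

Emit:
{"fn": "step_arm", "kwargs": {
  "moves": [
    [0,0,-0.01,0,0,0,0.03],
    [0,0,-0.02,0,0,0,0.03],
    [0,0,-0.03,0,0,0,0.03],
    [0,0,-0.03,0,0,0,0.03],
    [0,0,0,0,0,0,0.03]
  ]
}}

```text
time: 6.25
tool_pos: [0.5769, -0.1944, 0.1716]
tool_rot: [0.005, 0.617, 0.787, 0.001]
contact_force: [0.5, 0.2, -1.2]
gripper_width: 0.463
```

```bash
python3 wl.py 5 light_head_mid; python3 - <<'E'
from h import *
target((.574,-.193,.166),.24)
c=camera_info("side")
p,d=grab_frame("side");cv2.imwrite("pics/s5.png",cv2.resize(p[60:260,200:400,::-1],None,fx=3,fy=3))
np.save("pics/s5.npy",d)
E
```

```text
light_head_mid 0.88 [253. 278.] 11468 ztop 0.242 topmean [ 0.5766 -0.1909  0.2407] mid [ 0.5773 -0.1937  0.24  ] ext [0.041 0.043 0.006]
  topmean by circle ((577.6725463867188, -193.4724884033203), 21.57693862915039)
t 6.35 tcp [ 0.5742 -0.1932  0.166 ] jaw yaw 0.24 q6 -0.687 F [ 0.5  0.4 -3. ] M [-0.05  0.04  0.03] w 0.46
shift tool [ 0.0002 -0.0002 -0.    ] turn [0.0006 0.0004 0.    ] R [[-0.238, 0.971, 0.001], [0.971, 0.238, -0.0], [-0.0, 0.001, -1.0]]
```

View pics/s5.png

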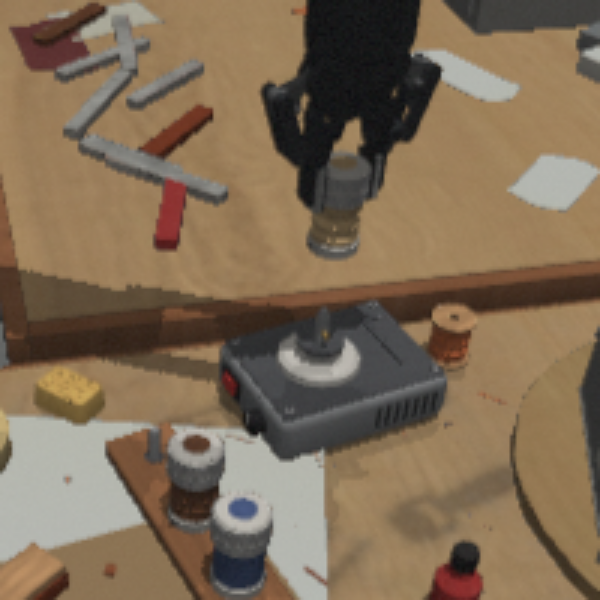

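View pics/w5.png

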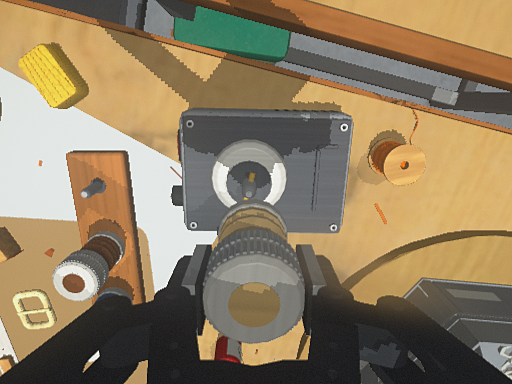

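Emit:
{"fn": "step_arm", "kwargs": {
  "moves": [
    [-0.0043,-0.0393,0,0,0,0,0.03],
    [-0.0043,-0.0393,0,0,0,0,0.03],
    [-0.0043,-0.0393,0.03,0,0,0,0.03],
    [-0.0043,-0.0393,0.04,0,0,0,0.03],
    [0,0,0.03,0,0,0,0.03],
    [0,0,0,0,0,0,0.03],
    [0,0,0,0,0,0,0.03]
  ]
}}

```text
time: 7.1
tool_pos: [0.4288, -0.2449, 0.0689]
tool_rot: [-0.002, 0.617, 0.787, 0.0]
contact_force: [0.5, 0.4, -1.8]
gripper_width: 0.463
```

```bash
python3 wl.py 6 light_head_mid stand; python3 - <<'E'
from h import *
target((.4255,-.247,.021),.24)
for n in("side","scene"):
  c=camera_info(n)
  p,d=grab_frame(n);cv2.imwrite(f"pics/{n}6.png",cv2.resize(p[130:280,170:370,::-1],None,fx=3,fy=3))
  W=cloud(d,c).reshape(-1,3)
  q=W[np.hypot(W[:,0]-.4255,W[:,1]+.247)<.035]
  p=q[(q[:,2]>.058)&(q[:,2]<.09)];print(n,len(p),fitc(p,.019))
E
```

```text
light_head_mid 0.88 [254. 276.] 11375 ztop 0.1394 topmean [ 0.4292 -0.2416  0.1381] mid [ 0.4297 -0.2444  0.1375] ext [0.041 0.043 0.006]
  topmean by circle ((429.8334655761719, -244.33575439453125), 21.42281150817871)
stand 0.88 [244. 182.] 4683 ztop 0.0191 topmean [ 0.4206 -0.2344  0.0183] mid [ 0.438  -0.2885  0.0638] ext [0.097 0.164 0.099]
  topmean by circle ((439.0953369140625, -294.8360290527344), 88.84297180175781)
stand 0.34 [ 57. 301.] 5009 ztop 0.0267 topmean [ 0.2971 -0.362   0.0255] mid [ 0.2968 -0.3635  0.0246] ext [0.08  0.076 0.006]
  topmean by circle ((297.6366271972656, -363.2962646484375), 44.33095169067383)
t 7.25 tcp [ 0.4314 -0.2464  0.0723] jaw yaw 0.241 q6 -0.91 F [ 0.5 -0.7 -1.9] M [ 0.    0.04 -0.04] w 0.461
shift tool [ 0.001  -0.0059  0.0513] turn [0.0021 0.0026 0.0009] R [[-0.239, 0.971, 0.003], [0.971, 0.239, -0.002], [-0.003, 0.002, -1.0]]
side 136 (array([ 0.43100651, -0.24553332]), np.float64(0.0017885221465331574))
scene 109 (array([ 0.43270771, -0.24690879]), np.float64(0.0017009433707738612))
```

View pics/w6.png

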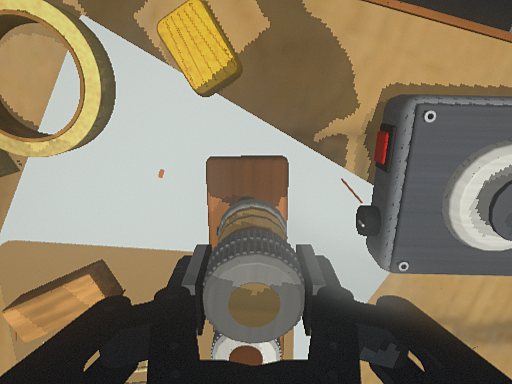

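View pics/side6.png

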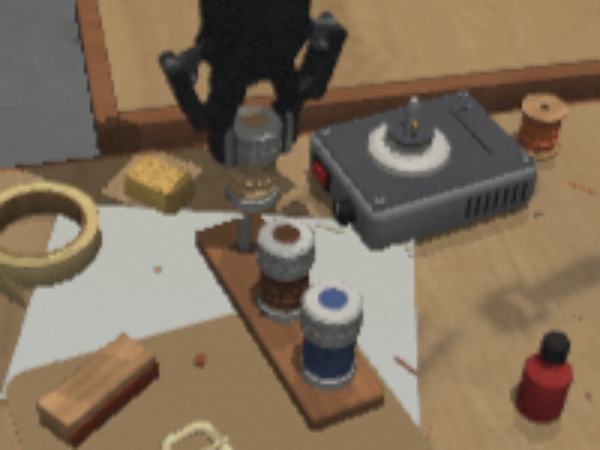

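View pics/scene6.png

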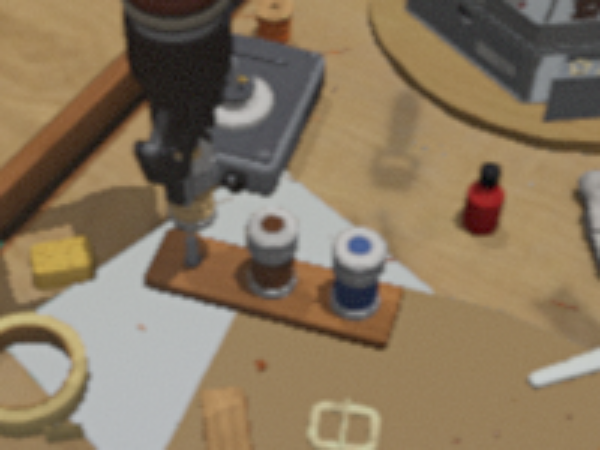

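Emit:
{"fn": "step_arm", "kwargs": {
  "moves": [
    [0.001,-0.0055,0,0,0,0,0.03],
    [0,0,0.01,0,0,0,0.03],
    [0,0,0.01,0,0,0,0.03],
    [0,0,0.01,0,0,0,0.03],
    [0,0,0,0,0,0,0.03]
  ]
}}

```text
time: 7.85
tool_pos: [0.4233, -0.2455, 0.038]
tool_rot: [-0.001, 0.617, 0.787, 0.0]
contact_force: [0.8, -0.9, -3.2]
gripper_width: 0.465
```

```bash
python3 - <<'E'
from h import *
target((.4255,-.247,.021),.24)
E
```

```text
t 7.85 tcp [ 0.4233 -0.2455  0.038 ] jaw yaw 0.24 q6 -0.918 F [ 0.8 -0.9 -3.2] M [-0.2  -0.26  0.02] w 0.465
shift tool [-0.002   0.0018  0.017 ] turn [-0.0012 -0.0015 -0.0001] R [[-0.238, 0.971, -0.001], [0.971, 0.238, 0.001], [0.002, -0.001, -1.0]]
```

Emit:
{"fn": "step_arm", "kwargs": {
  "moves": [
    [0,0,0.006,0,0,0,0.03],
    [0,0,0.005,0,0,0,0.03],
    [0,0,0,0,0,0,0.03]
  ]
}}

```text
time: 8.15
tool_pos: [0.4236, -0.2457, 0.0283]
tool_rot: [-0.001, 0.617, 0.787, 0.0]
contact_force: [0.1, 0.0, -2.5]
gripper_width: 0.467
```

```bash
python3 - <<'E'
from h import *
target((.4255,-.247,.021),.24)
p,d=grab_frame("side");cv2.imwrite("pics/s7.png",cv2.resize(p[130:280,170:370,::-1],None,fx=3,fy=3))
target((.4255,-.247,.021),.24)
E
```

```text
t 8.15 tcp [ 0.4236 -0.2457  0.0283] jaw yaw 0.24 q6 -0.918 F [ 0.1  0.  -2.5] M [-0.02 -0.08 -0.05] w 0.467
shift tool [-0.0017  0.0015  0.0073] turn [-0.0008 -0.0011 -0.    ] R [[-0.238, 0.971, -0.001], [0.971, 0.238, 0.001], [0.001, -0.001, -1.0]]
t 8.2 tcp [ 0.4237 -0.2458  0.0288] jaw yaw 0.24 q6 -0.918 F [-0.3  0.2 -1.6] M [-0.    0.01 -0.  ] w 0.467
shift tool [-0.0016  0.0014  0.0078] turn [-0.0007 -0.0008  0.0001] R [[-0.238, 0.971, -0.001], [0.971, 0.238, 0.001], [0.001, -0.001, -1.0]]
```

View pics/s7.png

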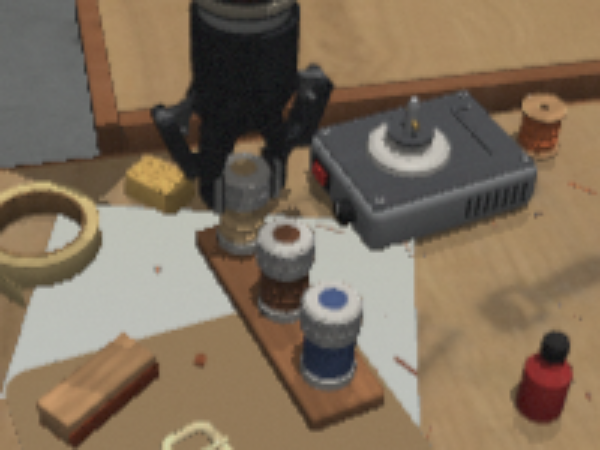

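The head is over the peg, about 10 mm above the block. I'll lower it until it touches.

Emit:
{"fn": "step_arm", "kwargs": {
  "moves": [
    [-0.0015,0.0014,0.004,0,0,0,0.03],
    [0,0,0.003,0,0,0,0.03],
    [0,0,0.001,0,0,0,0.03],
    [0,0,0,0,0,0,0.03]
  ]
}}

```text
time: 8.6
tool_pos: [0.4257, -0.2472, 0.0212]
tool_rot: [-0.0, 0.617, 0.787, -0.0]
contact_force: [-0.8, -0.3, -1.2]
gripper_width: 0.462
```

```bash
python3 - <<'E'
from h import *
target((.4255,-.247,.021),.24)
E
```

```text
t 8.6 tcp [ 0.4257 -0.2472  0.0212] jaw yaw 0.24 q6 -0.917 F [-0.8 -0.3 -1.2] M [-0.04 -0.05 -0.06] w 0.462
shift tool [ 0.0002 -0.0002  0.0002] turn [-0.0002 -0.0001  0.    ] R [[-0.238, 0.971, -0.0], [0.971, 0.238, 0.0], [0.0, -0.0, -1.0]]
```

Emit:
{"fn": "step_arm", "kwargs": {
  "moves": [
    [0,0,0.0015,0,0,0,0.03],
    [0,0,0,0,0,0,0.06],
    [0,0,0,0,0,0,0.0854],
    [0,0,0,0,0,0,0.0854],
    [0,0,0,0,0,0,0.0854],
    [0,0,0,0,0,0,0.0854]
  ]
}}

```text
time: 9.2
tool_pos: [0.4258, -0.2472, 0.0197]
tool_rot: [0.0, 0.617, 0.787, 0.0]
contact_force: [0.6, 0.5, 0.0]
gripper_width: 1.002
```

Emit:
{"fn": "step_arm", "kwargs": {
  "moves": [
    [0,0,-0.01,0,0,0,0.0854],
    [0,0,-0.03,0,0,0,0.0854],
    [0,0,-0.04,0,0,0,0.0854],
    [0,0,-0.04,0,0,0,0.0854],
    [-0.02,0,-0.02,0,0,0,0.0854],
    [-0.02,0,0,0,0,0,0.0854],
    [0,0,0,0,0,0,0.0854]
  ]
}}

```text
time: 9.9
tool_pos: [0.4361, -0.2881, 0.162]
tool_rot: [0.002, 0.618, 0.786, -0.0]
contact_force: [-0.6, 0.5, -0.6]
gripper_width: 0.997
```

```bash
python3 wl.py 8 light_head_mid dark_head_mid felt_head_mid spindle_tip; python3 - <<'E'
from h import *
target((.4423,-.3148,.1),.24)
p,d=grab_frame("side");cv2.imwrite("pics/s8.png",cv2.resize(p[130:280,170:370,::-1],None,fx=3,fy=3))
W=cloud(d,camera_info("side")).reshape(-1,3)
for k,c in(("light",(.4255,-.247)),("dark",(.4423,-.3148)),("felt",(.459,-.3833))):
    w=W[np.hypot(W[:,0]-c[0],W[:,1]-c[1])<.03];p=w[(w[:,2]>.066)&(w[:,2]<.084)];t=w[w[:,2]>.086]
    print(k,fitc(p,.021),"zmax",np.percentile(w[:,2],98),t.mean(0))
E
```

```text
dark_head_mid 0.65 [252. 218.] 2652 ztop 0.0913 topmean [ 0.4419 -0.3131  0.0899] mid [ 0.4422 -0.3146  0.0895] ext [0.042 0.042 0.006]
  topmean by circle ((442.2069091796875, -314.4749450683594), 21.178781509399414)
felt_head_mid 0.79 [253. 283.] 2713 ztop 0.0912 topmean [ 0.4585 -0.3801  0.0898] mid [ 0.4588 -0.3683  0.0892] ext [0.042 0.07  0.006]
  topmean by circle ((453.4842224121094, -368.7657470703125), 35.6403694152832)
spindle_tip 0.81 [429. 110.] 23020 ztop 0.0751 topmean [ 0.5703 -0.1928  0.079 ] mid [ 0.5734 -0.1927  0.088 ] ext [0.04  0.039 0.035]
  topmean by circle ((573.7677001953125, -192.9308319091797), 20.341249465942383)
spindle_tip 0.16 [220.  17.] 1844 ztop 0.0233 topmean [ 0.3759 -0.1589  0.0217] mid [ 0.3735 -0.1603  0.0213] ext [0.049 0.035 0.006]
  topmean by circle ((373.47540283203125, -154.98562622070312), 24.875150680541992)
t 10.15 tcp [ 0.4348 -0.2851  0.159 ] jaw yaw 0.24 q6 -0.964 F [ 0.3 -0.3  0. ] M [ 0.01  0.04 -0.04] w 1.001
shift tool [-0.0308  0.0003  0.0589] turn [-0.0008 -0.0015  0.0004] R [[-0.238, 0.971, -0.001], [0.971, 0.238, 0.001], [0.001, -0.001, -1.0]]
light (array([ 0.42549828, -0.24684643]), np.float64(0.0008305977702872125)) zmax 0.09163022076843465 [ 0.4248972  -0.2507604   0.09146398]
dark (array([ 0.44190683, -0.31479954]), np.float64(0.0008280886093744842)) zmax 0.4985757128265827 [ 0.440634   -0.31472654  0.36849455]
felt (array([ 0.45868124, -0.38275811]), np.float64(0.0007625593951355744)) zmax 0.09160048533578888 [ 0.45756044 -0.38652735  0.08983833]
```

View pics/w8.png

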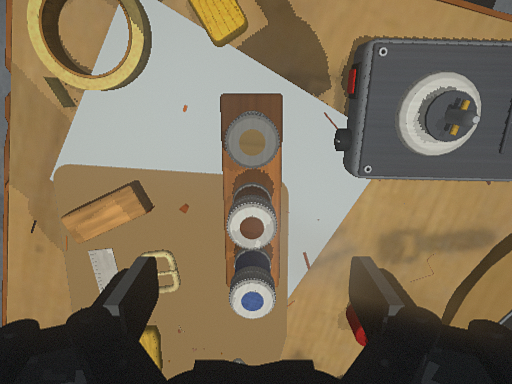

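View pics/s8.png

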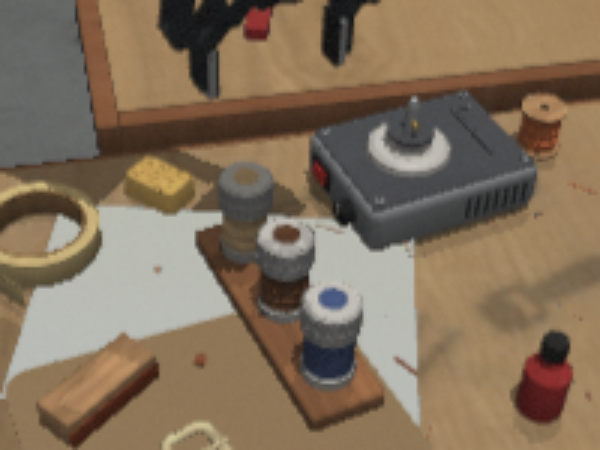

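The wrist view shows the light head seated on the free peg at (252,140), with its top at 0.0916 m as it should be. The dark head is at (252,226), felt at (252,300), and the pin ends are at about (452,130) and (464,103). The bottle shows near the right finger at (357,325), so I'll check clearance before descending.

```bash
python3 - <<'E'
from h import *
W=cloud(np.load("pics/side0.npy"),camera_info("side"))
print("bottle",W[245:270,343:360].reshape(-1,3)[::40].round(3).tolist())
f=np.load("pics/w8.npz");c=dict(intrinsics=f["K"],world_from_camera=f["T"]);d=np.load("pics/w8.npy");V=cloud(d,c)
p=cv2.imread("pics/w8.png")
hsv=cv2.cvtColor(p,cv2.COLOR_BGR2HSV)
m=np.zeros((384,512),bool);m[92:142,430:485]=True
y=m&(hsv[...,0]>12)&(hsv[...,0]<35)&(hsv[...,1]>110)&(hsv[...,2]>60)
print("yellow",y.sum(),np.argwhere(y)[:, ::-1].mean(0))
K=c["intrinsics"];T=c["world_from_camera"]
uv=np.argwhere(y)[:,::-1]
r=np.c_[(uv-K[:2,2])/K[0,0],np.ones(len(uv))]@T[:3,:3].T
P=T[:3,3]+r*((.081-T[2,3])/r[:,2])[:,None]
mu=P.mean(0);u,s,vt=np.linalg.svd(P-mu);print("pin mean",mu,"dir",np.arctan2(vt[0,1],vt[0,0]),"s",s, np.ptp((P-mu)@vt[0]))
print("V yellow",np.nanmean(V[y],0))
# ejector disc, spindle
w=V.reshape(-1,3);near=np.hypot(w[:,0]-.575,w[:,1]+.192)<.03
for a,b in((.062,.0665),(.0665,.072),(.072,.078),(.084,.1),(.086,.094)):
    q=w[near&(w[:,2]>a)&(w[:,2]<b)]
    if len(q)>5: print(a,b,len(q),q.mean(0).round(4),cv2.minEnclosingCircle((q[:,:2]*1000).astype(np.float32)))
print("tip",w[near][np.argmax(w[near][:,2])])
q=w[near&(w[:,2]>.084)];print(fitc(q,.006))
cv2.imwrite("pics/w8c.png",cv2.resize(p[60:190,370:512],None,fx=5,fy=5,interpolation=cv2.INTER_CUBIC))
E
```

```text
bottle [[0.612, -0.372, -0.001], [0.623, -0.38, -0.002], [0.601, -0.438, 0.063], [0.606, -0.392, -0.001], [0.595, -0.436, 0.046], [0.606, -0.441, 0.043], [0.587, -0.435, 0.031], [0.596, -0.444, 0.033], [0.611, -0.444, 0.023], [0.59, -0.439, 0.012], [0.602, -0.445, 0.01]]
yellow 145 [459.35862069 116.62758621]
pin mean [ 0.57602208 -0.19227761  0.081     ] dir 1.5650874415474796 s [1.16819292e-01 1.94546205e-02 5.14794334e-16] 0.02623241532696724
V yellow [ 0.57316012 -0.19263699  0.08568354]
0.062 0.0665 6 [ 0.5702 -0.1967  0.0623] ((572.7881469726562, -193.9756622314453), 27.26531982421875)
0.0665 0.072 35 [ 0.5609 -0.1905  0.0713] ((571.7052612304688, -192.1990966796875), 19.47991943359375)
0.072 0.078 1481 [ 0.57   -0.1928  0.0739] ((573.7677001953125, -192.9308319091797), 20.341249465942383)
0.084 0.1 407 [ 0.5713 -0.193   0.0908] ((573.44091796875, -192.64813232421875), 13.101990699768066)
0.086 0.094 163 [ 0.571  -0.1931  0.089 ] ((573.1257934570312, -192.9624786376953), 12.689044952392578)
tip [ 0.57156321 -0.19454866  0.10545436]
(array([ 0.57498479, -0.19268045]), np.float64(0.0026324644705829074))
```

View pics/w8c.png

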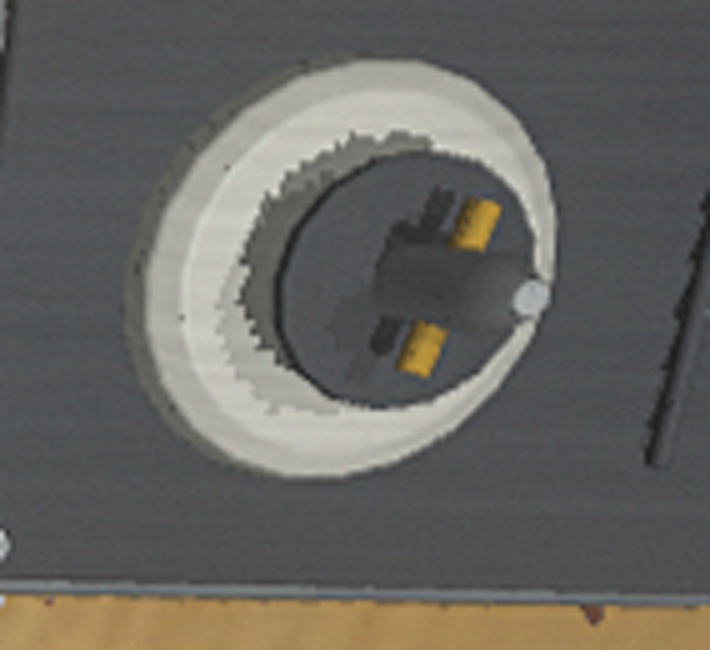

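Bottle is at about (0.60,-0.43), well clear. Spindle is at about (0.574,-0.1927), ejector top at about 0.073, tip at about 0.103, and the pin lies close to world y.

Emit:
{"fn": "step_arm", "kwargs": {
  "moves": [
    [-0.031,0,0.02,0,0,0,0.0854],
    [0,0,0.04,0,0,0,0.0854],
    [0,0,0.035,0,0,0,0.0854],
    [0,0,0.025,0,0,0,0.0854],
    [0,0,0.015,0,0,0,0.0854],
    [0,0,0.005,0,0,0,0.0854],
    [0,0,0,0,0,0,0.0854]
  ]
}}

```text
time: 10.9
tool_pos: [0.4427, -0.3159, 0.0197]
tool_rot: [-0.0, 0.617, 0.787, 0.0]
contact_force: [-0.2, -0.2, 0.5]
gripper_width: 0.999
```

```bash
python3 - <<'E'
from h import *
target((.4421,-.3147,.0195),.24)
E
python3 wl.py 9 dark_head_mid
```

```text
t 10.9 tcp [ 0.4427 -0.3159  0.0197] jaw yaw 0.24 q6 -0.997 F [-0.2 -0.2  0.5] M [-0.01  0.04  0.  ] w 0.999
shift tool [ 0.0014 -0.0003  0.0002] turn [-0.0002 -0.0003  0.0003] R [[-0.238, 0.971, -0.0], [0.971, 0.238, 0.0], [0.0, -0.0, -1.0]]
dark_head_mid 0.7 [252. 278.] 11885 ztop 0.0913 topmean [ 0.4417 -0.3122  0.09  ] mid [ 0.4423 -0.3151  0.0893] ext [0.042 0.043 0.006]
  topmean by circle ((442.3229675292969, -314.9957580566406), 21.463693618774414)
```

View pics/w9.png

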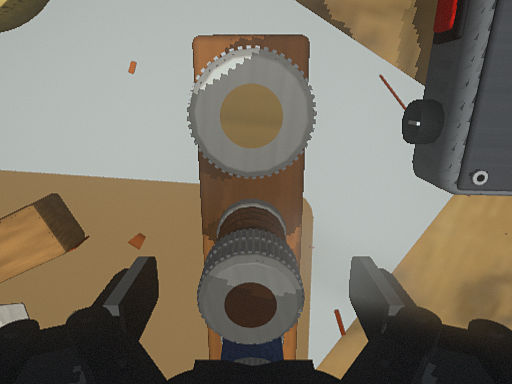

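The dark head is centred between the pads at (252,290), and the light head behind it at (252,115) is clear.

Emit:
{"fn": "step_arm", "kwargs": {
  "moves": [
    [0.001,0,0,0,0,0,0.03],
    [0,0,0,0,0,0,0.03],
    [0,0,0,0,0,0,0.03],
    [0,0,0,0,0,0,0.03],
    [0,0,0,0,0,0,0.03],
    [0,0,0,0,0,0,0.03]
  ]
}}

```text
time: 11.6
tool_pos: [0.4428, -0.3157, 0.0207]
tool_rot: [0.0, 0.617, 0.787, -0.0]
contact_force: [-1.5, 0.7, 5.2]
gripper_width: 0.465
```

Emit:
{"fn": "step_arm", "kwargs": {
  "moves": [
    [0,0,-0.01,0,0,0,0.03],
    [0,0,-0.03,0,0,0,0.03],
    [0,0,-0.04,0,0,0,0.03],
    [0,0,-0.04,0,0,0,0.03],
    [0,0,-0.02,0,0,0,0.03],
    [0,0,0,0,0,0,0.03],
    [0,0,0,0,0,0,0.03]
  ]
}}

```text
time: 12.3
tool_pos: [0.442, -0.3148, 0.1589]
tool_rot: [-0.0, 0.617, 0.787, 0.0]
contact_force: [-0.2, -0.7, -2.7]
gripper_width: 0.463
```

```bash
python3 - <<'E'
from h import *
target((.574,-.1928,.13),.24)
E
python3 wl.py 10 dark_head_mid
```

```text
t 12.3 tcp [ 0.442  -0.3148  0.1589] jaw yaw 0.24 q6 -0.996 F [-0.2 -0.7 -2.7] M [-0.02  0.   -0.07] w 0.463
shift tool [0.0871 0.1572 0.0289] turn [-0.0004 -0.0008  0.    ] R [[-0.238, 0.971, -0.001], [0.971, 0.238, 0.001], [0.001, -0.0, -1.0]]
dark_head_mid 0.72 [253. 279.] 11396 ztop 0.2296 topmean [ 0.4423 -0.3112  0.2283] mid [ 0.4429 -0.3136  0.2277] ext [0.041 0.042 0.006]
  topmean by circle ((442.86712646484375, -313.9504089355469), 21.557714462280273)
```

Emit:
{"fn": "step_arm", "kwargs": {
  "moves": [
    [0.0175,0.0315,0,0,0,0,0.03],
    [0.0175,0.0315,0,0,0,0,0.03],
    [0.0175,0.0315,0,0,0,0,0.03],
    [0.0175,0.0315,0,0,0,0,0.03],
    [0.0175,0.0315,0,0,0,0,0.03],
    [0,0,0.02,0,0,0,0.03],
    [0,0,0,0,0,0,0.03]
  ]
}}

```text
time: 13.1
tool_pos: [0.572, -0.1905, 0.1341]
tool_rot: [-0.005, 0.617, 0.787, -0.001]
contact_force: [-0.7, 0.0, -2.7]
gripper_width: 0.458
```

```bash
python3 - <<'E'
from h import *
target((.574,-.1928,.115),.24)
for n in("side","scene"):
  p,d=grab_frame(n);cv2.imwrite(f"pics/{n}11.png",cv2.resize(p[80:230,190:390,::-1],None,fx=3,fy=3))
  W=cloud(d,camera_info(n)).reshape(-1,3)
  w=W[np.hypot(W[:,0]-.574,W[:,1]+.193)<.032]
  for a,b,r in((.14,.175,.0188),(.083,.105,.006),(.066,.076,.02)):
    q=w[(w[:,2]>a)&(w[:,2]<b)]
    if a==.083:q=q[np.hypot(q[:,0]-.574,q[:,1]+.193)<.012]
    if len(q)>5: print(n,a,len(q),fitc(q,r),"zmed",np.median(q[:,2]),q[:,2].max())
target((.574,-.1928,.115),.24)
E
python3 wl.py 11 dark_head_mid
```

```text
t 13.1 tcp [ 0.572  -0.1905  0.1341] jaw yaw 0.242 q6 -0.686 F [-0.7  0.  -2.7] M [-0.01  0.01 -0.04] w 0.458
shift tool [-0.0029  0.0015  0.019 ] turn [-0.0077 -0.006   0.0018] R [[-0.239, 0.971, -0.009], [0.971, 0.239, 0.004], [0.006, -0.008, -1.0]]
side 0.14 205 (array([ 0.57213119, -0.1883223 ]), np.float64(0.0026572830891807503)) zmed 0.1540984859024369 0.1749739942019875
side 0.083 39 (array([ 0.57332207, -0.19261393]), np.float64(0.0015931942710605042)) zmed 0.09457932226149424 0.10369400265266548
side 0.066 111 (array([ 0.57530233, -0.18847346]), np.float64(0.0060368659568992445)) zmed 0.07377741178336228 0.07586338543456417
scene 0.14 146 (array([ 0.57388853, -0.19093492]), np.float64(0.0023890938183565693)) zmed 0.1538038091346145 0.17491780632834986
scene 0.083 36 (array([ 0.57458659, -0.19318636]), np.float64(0.0020626278593405905)) zmed 0.09237216397076076 0.1039424822211521
scene 0.066 96 (array([ 0.5803743, -0.1918416]), np.float64(0.00539266630261185)) zmed 0.0739144932834494 0.07598688865404657
t 13.2 tcp [ 0.573  -0.1922  0.1372] jaw yaw 0.24 q6 -0.686 F [-0.3 -0.2 -1.3] M [-0.06  0.   -0.01] w 0.461
shift tool [-0.0009  0.0009  0.0222] turn [-0.0039 -0.003  -0.0001] R [[-0.238, 0.971, -0.004], [0.971, 0.238, 0.002], [0.003, -0.004, -1.0]]
dark_head_mid 0.56 [254. 278.] 11505 ztop 0.2079 topmean [ 0.5735 -0.1888  0.2066] mid [ 0.5741 -0.1911  0.2059] ext [0.041 0.042 0.006]
  topmean by circle ((574.1666870117188, -191.24742126464844), 21.43605613708496)
```

View pics/side11.png

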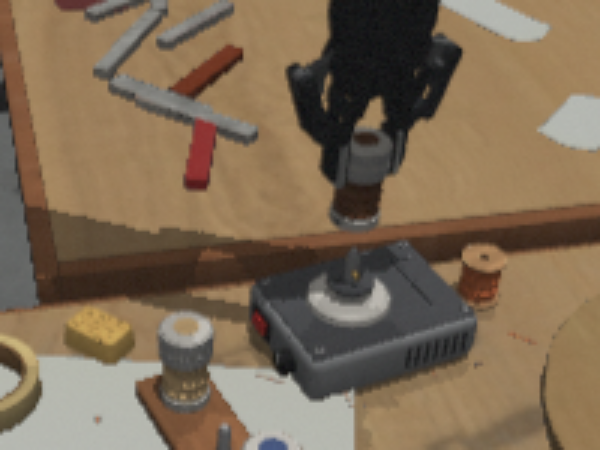

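View pics/scene11.png

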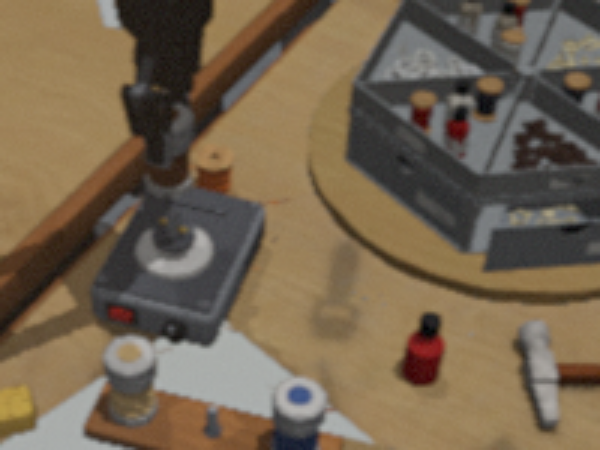

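Emit:
{"fn": "step_arm", "kwargs": {
  "moves": [
    [-0.0005,0.0005,0.015,0,0,0,0.03],
    [0,0,0.015,0,0,0,0.03],
    [0,0,0.007,0,0,0,0.03],
    [0,0,0,0,0,0,0.03],
    [0,0,0,0,0,0,0.03]
  ]
}}

```text
time: 13.8
tool_pos: [0.575, -0.1931, 0.1023]
tool_rot: [-0.0, 0.617, 0.787, -0.0]
contact_force: [0.0, -0.2, -1.1]
gripper_width: 0.467
```

```bash
python3 - <<'E'
from h import *
target((.5735,-.1933,.09),.24)
E
python3 wl.py 12 dark_head_mid
```

```text
t 13.8 tcp [ 0.575  -0.1931  0.1023] jaw yaw 0.24 q6 -0.687 F [ 0.  -0.2 -1.1] M [ 0.01  0.01 -0.01] w 0.467
shift tool [ 0.0002 -0.0015  0.0123] turn [-0.0006 -0.0004 -0.0001] R [[-0.238, 0.971, -0.001], [0.971, 0.238, 0.0], [0.0, -0.001, -1.0]]
dark_head_mid 0.77 [254. 278.] 11537 ztop 0.173 topmean [ 0.5752 -0.1896  0.1717] mid [ 0.5759 -0.1916  0.1711] ext [0.041 0.042 0.006]
  topmean by circle ((575.890380859375, -192.08018493652344), 21.416061401367188)
```

Emit:
{"fn": "step_arm", "kwargs": {
  "moves": [
    [0,-0.0015,0.004,0,0,0,0.03],
    [0,0,0.004,0,0,0,0.03],
    [0,0,0.004,0,0,0,0.03],
    [0,0,0,0,0,0,0.03],
    [0,0,0,0,0,0,0.03]
  ]
}}

```text
time: 14.4
tool_pos: [0.5736, -0.1934, 0.0904]
tool_rot: [-0.0, 0.617, 0.787, -0.0]
contact_force: [-0.8, 0.6, -1.5]
gripper_width: 0.462
```

```bash
python3 - <<'E'
from h import *
target((.5735,-.1933,.084),.24)
E
```

```text
t 14.4 tcp [ 0.5736 -0.1934  0.0904] jaw yaw 0.24 q6 -0.688 F [-0.8  0.6 -1.5] M [-0.01  0.01  0.02] w 0.462
shift tool [ 0.0001 -0.0001  0.0064] turn [-0.0004 -0.0003  0.    ] R [[-0.238, 0.971, -0.0], [0.971, 0.238, 0.0], [0.0, -0.0, -1.0]]
```

Entered without any load. Next, down in small steps to touch the pin.

Emit:
{"fn": "step_arm", "kwargs": {
  "moves": [
    [0,0,0.003,0,0,0,0.03],
    [0,0,0.002,0,0,0,0.03],
    [0,0,0.001,0,0,0,0.03],
    [0,0,0,0,0,0,0.03]
  ]
}}

```text
time: 14.8
tool_pos: [0.5736, -0.1934, 0.0844]
tool_rot: [-0.0, 0.617, 0.787, -0.0]
contact_force: [-1.1, -0.2, -1.0]
gripper_width: 0.465
```

Emit:
{"fn": "step_arm", "kwargs": {
  "moves": [
    [0,0,0.001,0,0,0,0.03],
    [0,0,0.001,0,0,0,0.03],
    [0,0,0,0,0,0,0.03]
  ]
}}

```text
time: 15.1
tool_pos: [0.5738, -0.1935, 0.0827]
tool_rot: [0.0, 0.617, 0.787, 0.0]
contact_force: [0.7, -0.6, -1.9]
gripper_width: 0.462
```

```bash
python3 - <<'E'
from h import *
target((.5735,-.1933,.084),.24)
E
```

```text
t 15.1 tcp [ 0.5738 -0.1935  0.0827] jaw yaw 0.24 q6 -0.688 F [ 0.7 -0.6 -1.9] M [0.02 0.01 0.02] w 0.462
shift tool [ 0.0003 -0.0002 -0.0013] turn [ 0.0001  0.0001 -0.    ] R [[-0.238, 0.971, 0.0], [0.971, 0.238, -0.0], [-0.0, 0.0, -1.0]]
```

Emit:
{"fn": "step_arm", "kwargs": {
  "moves": [
    [0,0,0.001,0,0,0,0.03],
    [0,0,0.0005,0,0,0,0.03],
    [0,0,0,0,0,0,0.03]
  ]
}}

```text
time: 15.4
tool_pos: [0.5741, -0.1937, 0.0823]
tool_rot: [0.0, 0.617, 0.787, -0.0]
contact_force: [-2.3, 0.6, 4.4]
gripper_width: 0.462
```

Emit:
{"fn": "step_arm", "kwargs": {
  "moves": [
    [0,0,0.001,0,0,0,0.03],
    [0,0,0,0,0,0,0.03]
  ]
}}

```text
time: 15.6
tool_pos: [0.5742, -0.1939, 0.0821]
tool_rot: [0.001, 0.617, 0.787, -0.0]
contact_force: [-3.0, 0.6, 8.1]
gripper_width: 0.465
```

Emit:
{"fn": "step_arm", "kwargs": {
  "moves": [
    [0,0,0.001,0,0,0,0.03],
    [0,0,0,0,0,0,0.03]
  ]
}}

```text
time: 15.8
tool_pos: [0.5743, -0.1941, 0.082]
tool_rot: [0.001, 0.617, 0.787, -0.0]
contact_force: [-5.4, 1.3, 11.8]
gripper_width: 0.462
```

Contact on the pin at TCP 0.082, as predicted. Now I'll turn under a light push.

Emit:
{"fn": "step_arm", "kwargs": {
  "moves": [
    [0,0,0,0,0,0.08,0.03],
    [0,0,0,0,0,0.08,0.03],
    [0,0,0,0,0,0.08,0.03],
    [0,0,0,0,0,0.08,0.03],
    [0,0,0,0,0,0,0.03]
  ]
}}

```text
time: 16.3
tool_pos: [0.5741, -0.1934, 0.079]
tool_rot: [0.0, 0.735, 0.678, 0.0]
contact_force: [1.2, -0.3, -0.3]
gripper_width: 0.462
```

```bash
python3 - <<'E'
from h import *
target((.574,-.1933,.082),.24)
E
```

```text
t 16.3 tcp [ 0.5741 -0.1934  0.079 ] jaw yaw -0.08 q6 -0.368 F [ 1.2 -0.3 -0.3] M [-0.05 -0.34 -0.02] w 0.462
shift tool [ 0.0001 -0.0001 -0.003 ] turn [ 1.100e-03  2.000e-04 -3.199e-01] R [[0.08, 0.997, 0.001], [0.997, -0.08, -0.0], [0.0, 0.001, -1.0]]
```

The head dropped and the push force vanished, so the slots have caught the pin. Now pressing home.

Emit:
{"fn": "step_arm", "kwargs": {
  "moves": [
    [0,0,0.0015,0,0,0,0.03],
    [0,0,0.001,0,0,0,0.03],
    [0,0,0,0,0,0,0.03]
  ]
}}

```text
time: 16.6
tool_pos: [0.574, -0.1935, 0.0768]
tool_rot: [0.0, 0.735, 0.679, 0.0]
contact_force: [1.3, -1.1, -0.9]
gripper_width: 0.461
```

Emit:
{"fn": "step_arm", "kwargs": {
  "moves": [
    [0,0,0.001,0,0,0,0.03],
    [0,0,0.0015,0,0,0,0.03],
    [0,0,0,0,0,0,0.03]
  ]
}}

```text
time: 16.9
tool_pos: [0.5741, -0.1935, 0.0746]
tool_rot: [0.0, 0.735, 0.678, 0.0]
contact_force: [1.4, 0.5, 3.2]
gripper_width: 0.462
```

Emit:
{"fn": "step_arm", "kwargs": {
  "moves": [
    [0,0,0.0015,0,0,0,0.03],
    [0,0,0.0015,0,0,0,0.03],
    [0,0,0,0,0,0,0.03]
  ]
}}

```text
time: 17.2
tool_pos: [0.5741, -0.1936, 0.0718]
tool_rot: [0.0, 0.735, 0.678, 0.0]
contact_force: [-1.1, 0.9, 4.8]
gripper_width: 0.46
```

```bash
python3 - <<'E'
from h import *
target((.574,-.1933,.068),-.08)
E
```

```text
t 17.2 tcp [ 0.5741 -0.1936  0.0718] jaw yaw -0.08 q6 -0.368 F [-1.1  0.9  4.8] M [ 0.21 -0.07 -0.  ] w 0.46
shift tool [ 0.0003 -0.0001  0.0038] turn [0.0008 0.0002 0.0001] R [[0.08, 0.997, 0.001], [0.997, -0.08, -0.0], [-0.0, 0.001, -1.0]]
```

Emit:
{"fn": "step_arm", "kwargs": {
  "moves": [
    [0,0,0.002,0,0,0,0.03],
    [0,0,0.0015,0,0,0,0.03],
    [0,0,0,0,0,0,0.03]
  ]
}}

```text
time: 17.5
tool_pos: [0.5741, -0.1936, 0.0688]
tool_rot: [0.0, 0.735, 0.678, 0.0]
contact_force: [-1.8, 1.2, 7.6]
gripper_width: 0.459
```

Emit:
{"fn": "step_arm", "kwargs": {
  "moves": [
    [0,0,0.001,0,0,0,0.03],
    [0,0,0.001,0,0,0,0.03],
    [0,0,0,0,0,0,0.03]
  ]
}}

```text
time: 17.8
tool_pos: [0.5742, -0.1938, 0.0685]
tool_rot: [0.0, 0.735, 0.678, -0.0]
contact_force: [-4.2, 2.5, 13.7]
gripper_width: 0.46
```

Emit:
{"fn": "step_arm", "kwargs": {
  "moves": [
    [0,0,0.001,0,0,0,0.03],
    [0,0,0.001,0,0,0,0.03],
    [0,0,0,0,0,0,0.03]
  ]
}}

```text
time: 18.1
tool_pos: [0.5744, -0.1939, 0.0684]
tool_rot: [0.0, 0.735, 0.678, -0.0]
contact_force: [-9.6, 4.5, 21.1]
gripper_width: 0.457
```

```bash
python3 wl.py 13 dark_head_mid; python3 - <<'E'
from h import *
target((.574,-.1933,.068),-.08)
for n in("side","scene"):
  p,d=grab_frame(n);cv2.imwrite(f"pics/{n}13.png",cv2.resize(p[90:220,230:390] if n=="side" else p[110:220,190:330],None,fx=4,fy=4,interpolation=cv2.INTER_CUBIC)[:,:,::-1])
  W=cloud(d,camera_info(n)).reshape(-1,3)
  w=W[np.hypot(W[:,0]-.574,W[:,1]+.193)<.024]
  for a,b in((.05,.064),(.064,.072),(.072,.08)):
    q=w[(w[:,2]>a)&(w[:,2]<b)];print(n,a,len(q),q.mean(0).round(4) if len(q) else "")
  np.save(f"pics/{n}13.npy",d)
target((.574,-.1933,.068),-.08)
E
```

```text
dark_head_mid 0.7 [255. 279.] 11613 ztop 0.1392 topmean [ 0.5754 -0.1903  0.1379] mid [ 0.5751 -0.1928  0.1373] ext [0.04  0.042 0.006]
  topmean by circle ((575.115478515625, -192.82791137695312), 21.278593063354492)
dark_head_mid 0.36 [298. 177.] 32941 ztop 0.0601 topmean [ 0.578  -0.178   0.0592] mid [ 0.5919 -0.1702  0.0848] ext [0.104 0.084 0.059]
  topmean by circle ((593.9152221679688, -167.6943817138672), 62.83809280395508)
t 18.2 tcp [ 0.5744 -0.1939  0.0684] jaw yaw -0.08 q6 -0.368 F [-9.   3.8 22.4] M [ 0.71  1.57 -0.03] w 0.461
shift tool [ 0.0006 -0.0004  0.0004] turn [0.0004 0.0008 0.0004] R [[0.08, 0.997, 0.0], [0.997, -0.08, -0.001], [-0.001, 0.0, -1.0]]
side 0.05 53 [ 0.5716 -0.2047  0.0601]
side 0.064 41 [ 0.567  -0.2069  0.0674]
side 0.072 61 [ 0.5693 -0.2057  0.0762]
scene 0.05 52 [ 0.5635 -0.1976  0.0598]
scene 0.064 29 [ 0.5616 -0.202   0.0679]
scene 0.072 50 [ 0.5633 -0.2025  0.0761]
t 18.3 tcp [ 0.5744 -0.1939  0.0684] jaw yaw -0.08 q6 -0.368 F [-9.   3.9 21.7] M [ 0.71  1.57 -0.01] w 0.463
shift tool [ 0.0006 -0.0004  0.0004] turn [0.0005 0.0008 0.0004] R [[0.08, 0.997, 0.0], [0.997, -0.08, -0.001], [-0.001, 0.0, -1.0]]
```

View pics/side13.png

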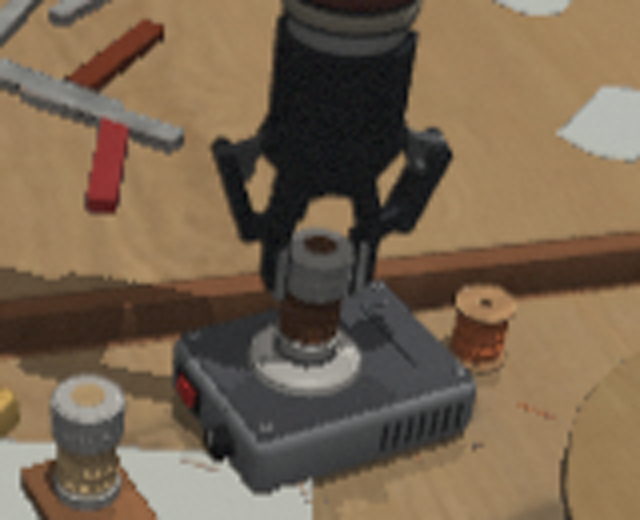

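View pics/w13.png

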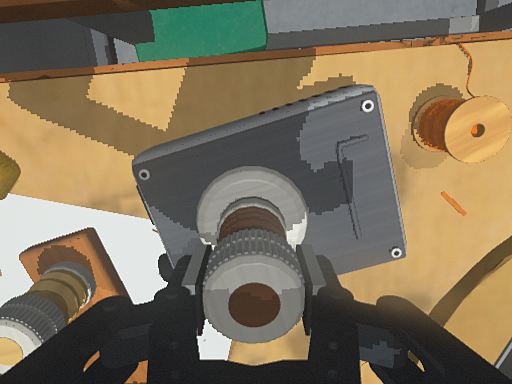

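View pics/scene13.png

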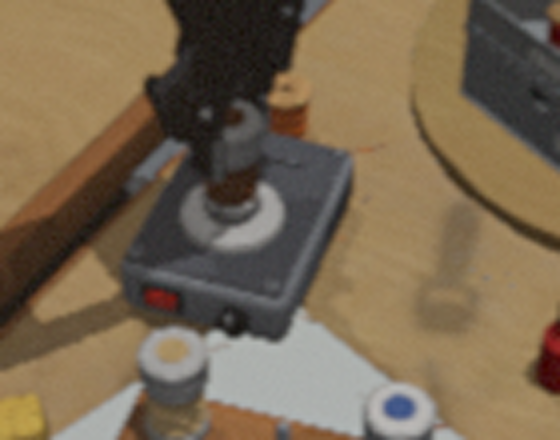

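The cameras put the head's top at 0.139 m, which is where it should be when home, and it has not slipped in the grip. There is a side load of about 10 N, so I'll relieve it and press a little more to rule out a jam.

Emit:
{"fn": "step_arm", "kwargs": {
  "moves": [
    [0.0005,-0.0015,0,0,0,0,0.03],
    [0,0,0,0,0,0,0.03]
  ]
}}

```text
time: 18.5
tool_pos: [0.5742, -0.1938, 0.0684]
tool_rot: [0.002, 0.735, 0.678, 0.001]
contact_force: [-4.8, 1.6, 18.0]
gripper_width: 0.465
```

```bash
python3 - <<'E'
from h import *
target((.574,-.1933,.068),-.08)
E
```

```text
t 18.5 tcp [ 0.5742 -0.1938  0.0684] jaw yaw -0.08 q6 -0.368 F [-4.8  1.6 18. ] M [0.45 0.75 0.05] w 0.465
shift tool [ 0.0005 -0.0002  0.0004] turn [0.0042 0.0018 0.0003] R [[0.08, 0.997, 0.004], [0.997, -0.08, -0.002], [-0.002, 0.004, -1.0]]
```

Emit:
{"fn": "step_arm", "kwargs": {
  "moves": [
    [0.0003,-0.0012,0,0,0,0,0.03],
    [0,0,0.001,0,0,0.04,0.03],
    [0,0,0.0005,0,0,-0.04,0.03],
    [0,0,0,0,0,0,0.03],
    [0,0,0,0,0,0,0.03]
  ]
}}

```text
time: 19.0
tool_pos: [0.5744, -0.1939, 0.0683]
tool_rot: [0.004, 0.735, 0.678, 0.002]
contact_force: [-4.0, 3.2, 22.1]
gripper_width: 0.459
```

```bash
python3 - <<'E'
from h import *
target((.574,-.1933,.068),-.08)
E
```

```text
t 19.0 tcp [ 0.5744 -0.1939  0.0683] jaw yaw -0.08 q6 -0.368 F [-4.   3.2 22.1] M [ 0.47  0.5  -0.08] w 0.459
shift tool [ 0.0006 -0.0005  0.0003] turn [ 0.0073  0.0026 -0.0002] R [[0.08, 0.997, 0.007], [0.997, -0.08, -0.003], [-0.003, 0.007, -1.0]]
```

```bash
python3 - <<'E'
from h import *
for n in("scene","side"):
  p,d=grab_frame(n);cv2.imwrite(f"pics/{n}14.png",p[:,:,::-1])
  a=cv2.imread(f"pics/{n}0.png").astype(int);df=np.abs(a-p[:,:,::-1]).max(2)>60
  d0=np.load(f"pics/{n}0.npy");W0=cloud(d0,camera_info(n));W1=cloud(d,camera_info(n))
  for k,c,r in(("felt",(.459,-.383),.03),("bottle",(.60,-.43),.03),("wax",None,0),("sand",None,0)):
    if c is None: continue
    o=[]
    for W in(W0,W1):
      w=W.reshape(-1,3);q=w[(np.hypot(w[:,0]-c[0],w[:,1]-c[1])<r)&(w[:,2]>.025)&(w[:,2]<.1)];o.append(q.mean(0).round(4).tolist())
    print(n,k,o)
  ch=(np.abs(W1[...,2]-W0[...,2])>.008); ch=cv2.morphologyEx(ch.astype(np.uint8),cv2.MORPH_OPEN,np.ones((3,3)))
  nn,_,st,ce=cv2.connectedComponentsWithStats(ch)
  print(n,[(st[i][4],ce[i].round().tolist()) for i in range(1,nn) if st[i][4]>15])
target((.574,-.1933,.068),-.08)
E
```

```text
scene felt [[0.4511, -0.3885, 0.0707], [0.451, -0.3884, 0.071]]
scene bottle [[0.5974, -0.4326, 0.048], [0.5972, -0.4327, 0.048]]
scene [(np.int32(16618), [152.0, 46.0]), (np.int32(18), [254.0, 20.0]), (np.int32(2429), [14.0, 237.0]), (np.int32(413), [234.0, 205.0]), (np.int32(431), [261.0, 213.0])]
side felt [[0.4555, -0.3931, 0.0692], [0.4555, -0.3931, 0.0696]]
side bottle [[0.5992, -0.4358, 0.0479], [0.5994, -0.4358, 0.0481]]
side [(np.int32(5292), [90.0, 60.0]), (np.int32(122), [135.0, 7.0]), (np.int32(54), [145.0, 4.0]), (np.int32(10069), [292.0, 57.0]), (np.int32(2260), [24.0, 105.0]), (np.int32(28), [313.0, 147.0]), (np.int32(956), [258.0, 209.0])]
t 19.1 tcp [ 0.5745 -0.1939  0.0683] jaw yaw -0.08 q6 -0.368 F [-3.5  2.5 21.7] M [ 0.41  0.53 -0.12] w 0.459
shift tool [ 0.0006 -0.0005  0.0003] turn [ 0.0073  0.0026 -0.0002] R [[0.08, 0.997, 0.007], [0.997, -0.08, -0.003], [-0.003, 0.007, -1.0]]
```

View pics/scene14.png

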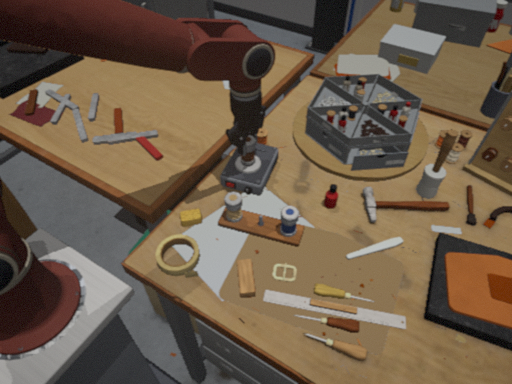

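The only changes on the bench are the two heads, with the light head at (234,205) and the middle peg empty at (261,218). Felt head, wax, bottle and sanding block are unmoved, and the push is steady.

```bash
python3 -c "
from plant import *
print(job_done()); s=state(); print(s['time'],s['tool_pos'],s['contact_force'])"
```

```text
the job is handed in; nothing more can be done
None
the job is handed in; nothing more can be done
```

The job is done and handed in at about 19 s. The light head stands on the free peg, and the dark head is on the spindle, pressed home and still gripped for you to tighten the grub screw.

- **Light head:** its top measured 0.0916 m, the same as the other heads read on their pegs, so it is fully down.
- **Dark head:** it touched the pin, turned about 0.3 rad under a light push, and dropped as the slots caught. I then pressed it through the spring to a hard stop. Its top is at 0.139 m, its edge about 6 mm above the boss, and it has not slipped in the grip. The push is steady at about 22 N, and pressing and wiggling moved it no further.
- **Other items:** comparing depth images from before and after shows that only the two heads moved. The felt head, wax, bottle and sanding block did not.

**Checks that disagreed:**
- **Fingertips:** all three cameras put the fingertips about 35 mm higher than the stated tool point implies. I went by the cameras.
- **Light head's start height:** it sat about 5 mm lower on the spindle than described, possibly partly over the pin already.
- **Dark head's travel:** from pin contact to the stop it moved about 13.8 mm, against 14.5 mm expected. The camera heights still agree with fully home.
- **Side load:** about 4 N remained on the dark head at hand-in.

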